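# Fit a charged battery pack into the meeting table's loudspeaker unit

## Robot

A 6-joint arm with a two-finger parallel gripper is mounted at the origin on the work surface. World frame = base frame: x ahead of the robot, y to its left, z up, the work surface at z = 0. Lengths are in mm, angles in rad, forces in N, time in s.
With the tool pointing down it reaches from about 400 to 925 mm from the base axis. Payload 12.5 kg.
Tool frame: the origin (TCP) lies at the very end of the fingers, on their centre line; the grasp point (between the pads) lies env.grip_point_offset behind it (env.grip_point_offset is the distance from the TCP to the grasp point, in mm); y points along the fingers, z is the direction in which the jaws open and shut, and the axes are right-handed (so a half turn about y gives the same grasp; the last joint's range is limited). The gripper opens to 95 mm and grips with 3 to 60 N. Pads are 20 mm wide; open, the fingers measure 119 mm over their backs; the gripper's body (75 mm by 180 mm) begins 59 mm behind the grasp point.
Start: joints at [1.14, 0.491, 1.559, -0, 1.092, -0.106], TCP at [199.433, 592.346, 214.661] pointing down, gripper open.
Joint ranges: [-3.1, 3.1], [-0.84, 2.19], [0.05, 2.79], [-1.13, 4.28], [0.06, 2.93], [-2.69, 2.69]. Speed limits (rad/s): [2.22, 2.22, 2.79, 3.14, 3.14, 3.14].

## Interface

Orientations are given as [roll, pitch, yaw] about the fixed x, y, z axes, in that order (R = Rz(yaw) Ry(pitch) Rx(roll)).
In Python, from cell import readout, read_camera, env, nets gives the robot as it stands.
- The arm moves only by the tool apply_moves, never from a script. Its argument "increments" is a list of rows, each a list of 3 entries, a list of its own where there are three numbers: the shift along the tool's x, y, z in cm, then the turn, a rotation vector about the tool's x, y, z in degrees, then the finger opening in cm, from 0 to 9.51. A call has exactly 5 rows; each row shifts and turns the pose as measured when the row begins, along the tool's axes as they then stand; what a row does not reach is not made up. A row lasts 1/8 s, in which the tool goes at most 62.5 mm and 10.7 degrees, less where a joint would pass 70% of its speed; a pose out of reach is approached as far as the arm can. A call with a gripper value outside its range is refused whole. The fingers move at their own pace and stop on an object; the grip force is fixed at half the most. Time passes only in rows, so rows that do not move let the fingers close, or fill a call up. It gives the time, the measured TCP pose, the force and the opening at its end, in the units of the state.
- readout.state(): the state, without advancing time (a new reading comes with each control period).
- read_camera(name): name is "scene" or "side" or "wrist"; returns a dict with "img" (480x640x3 uint8, red, green, blue), "vfov" (degrees; the focal length in pixels is half the picture's height over the tangent of half this angle, whatever the lens; pixels are square), "cx", "cy" (the principal point, pixels), "distortion" ([k1, k2, p1, p2, k3] as OpenCV has them; the pictures are not rectified), "rvec" (rotation vector, rad) and "tvec" (3), from world to camera coordinates, as OpenCV has them; the wrist camera has in their place "mount" (4x4, takes a point from camera to tool coordinates, whose origin is the TCP and whose axes are the tool frame's). Camera axes: x right, y down, z forward; pixel columns grow to the right and rows downward; lengths in mm; the calibration is good to about 2 mm. A picture is of the moment at which its call begins: read the wrist's pose just before it. There is no depth.
- env.job_done(): hands the job in, once; it reports no verdict.
Trained networks look in a picture, given as the dict that the camera call returned (one of the last four; its "shot" number tells which), for a name from the list of things; names that differ only in an ending like _2 or _b are one class to them, and where a whole thing is asked for, a point or a joint stands for the part that bears it (a point fixed in the world has none). Each returns a list of dicts, best first, with "confidence" (0 to 1); they miss things now and then, are a little off and sometimes report something else, mostly with a low value. They report only what shows in the picture. A call takes as long as a camera call. They do not tell look-alikes from the thing itself.
- nets.look_for(picture, thing): "point" ([x, y, z] in mm, in the coordinates of the camera as it stood for that picture, good to about 4 mm: the middle of the surface that is visible of it).
- nets.mark_of(picture, thing): "point" ([x, y, z] in mm, in the coordinates of the camera as it stood for that picture, good to about 4 mm: a listed point, or the origin of a listed thing).
The state is a dict: "t": time; "joints": joint angles; "qvel": joint speeds; "tau": joint torques, N m; "eef_pos": TCP position; "tcp_rot": TCP orientation; "ft_force": force on the tool from outside, world axes, zero at the start; "moment": the same for the moment, N m; "opening": opening from 0.0 (shut) to 1.0 (fully open).
Only numpy, scipy, OpenCV 4.12 (cv2) and the standard library are available. Lean on these libraries where they do the work, as an engineer would, in place of code of your own. Each camera call takes 0.05 s, during which the arm holds its last target. There are 200 camera calls.

## Task

Take the larger battery pack, the one with a step at each end, off the charging dock and fit it into the open bay in the sloped face of the loudspeaker unit: tuck one end under the fixed steel lip at the bay's low end, then rock it down until it lies fully home and flat. Then slide the steel latch all the way down over the pack's other end to lock it in. Leave the smaller pack, the two hand stamps, the ink pad and the clip box where they are.

Things in the scene. Friction and masses are not known exactly. Their poses are not given: they have to be found in the camera images.
- pack: The larger battery pack, black, 0.15 to 0.31 kg: a base plate 90 (x) x 40 (y) x 10 (z) mm with a centred body 66 x 38 mm on it, 40 mm high over all, so that a ledge 12 mm long and 10 mm thick sticks out at each x end. Origin: centre of the underside; x along its length, z up through its top. The ends are alike: either may go first.
- small_pack: A smaller battery pack for other equipment, plain black block 60 x 34 x 26 mm without ledges, origin at the centre of its underside. Bystander: it stays in its place on the dock.
- dock: Fixed black charging dock 230 (x) x 60 (y) x 30 mm high, origin at the centre of its underside, x along its length. The packs lie on its top end to end, lengths along the dock, centres about 56 mm either side of the middle; either may be in either place. Ribs 5 mm high stand across its top at both ends and in the middle.
- bay: Battery bay in the loudspeaker unit's sloped face. Origin: centre of the bay floor, 39.5 mm above the table. z: normal to that face, 22 degrees from vertical, leaning to the low end; x uphill along the slope, y across. Bay 92.5 (x) x 42.5 (y) mm, 11 mm deep below the face, so about 1.2 mm of play all round. Fitted, the pack's origin is at this origin, its length along x.
- lip (a point): Middle of the lower edge of the fixed steel lip at the bay's low end: bay x = -40.25, z = 13.5 mm; axes as the bay's. The lip is 4 mm thick (to z = 17.5), 50 mm wide and overhangs the bay floor by 6 mm; the end wall is at bay x = -46.25. The pack cannot pass it flat from above: its end goes in at 12 to 20 degrees to the bay floor, other end raised.
- unit: The fixed grey loudspeaker unit on a black stand, origin on the table straight below the bay's centre, x towards the high end. Its sloped face reaches from bay x = -64 to 136 and y = -62 to 62 mm and is flat but for the bay, the lip (6.5 mm proud of it) and the latch.
- latch (a joint): Travel of the steel latch, m: 0 open, 0.012 fully locked; grows as it slides downhill (bay -x) over the bay's high end. About 2 N of friction; it stays where left. Tongue 24 mm wide, 5 mm thick, underside at bay z = 12 mm, front edge at bay x = 48.25 mm less the travel, so the pack must lie flat before the tongue can pass over its ledge.
- latch_tab (a point): Centre of the uphill face of the latch's upright thumb tab, to be pushed downhill (bay -x); axes as the bay's. Tab 24 mm wide (y), 6 mm thick (x), its top at bay z = 34 mm, which is 23 mm above the sloped face; this point is 13 mm above the face. Behind it (uphill) the face is free for 50 mm.
- stamp: Office hand stamp, 50 x 34 x 58 mm, upright, blue and black, origin under its centre. Bystander.
- stamp2: Office hand stamp of the same shape and size, red and black. Bystander.
- inkpad: Closed black ink pad, 110 x 70 x 18 mm, origin under its centre. Bystander.
- clip_box: Clear plastic box for clips, 70 x 50 x 30 mm, origin under its centre. Bystander.
Not all that is in view belongs to the job. Leave any yellow look-alike of the unit alone. Leave any yellow look-alike of the pack alone.

How it is judged (in metres and radians):
On the way:
1. the larger pack lies flat and fully home in the bay while the latch is still open (x of pack in the frame of bay between -0.0035 and 0.0035 m and y of pack in the frame of bay between -0.003 and 0.003 m and z of pack in the frame of bay between -0.003 and 0.0025 m and angle between the z axis of pack and the z axis of bay, either way round below 0.045 rad and angle between the x axis of pack and the x axis of bay, either way round below 0.06 rad and value of joint latch below 0.005 m), for 0.2 s.
At the end, for the whole second after the job is handed in: The larger pack lies at rest in the bay (origin within 3.5 mm along and 3 mm across the bay and at most 2.5 mm above its floor, within 2.5 degrees of flat) and the latch is slid at least 9.5 mm of its 12 mm over the pack's ledge (x of pack in the frame of bay between -0.0035 and 0.0035 m and y of pack in the frame of bay between -0.003 and 0.003 m and z of pack in the frame of bay between -0.003 and 0.0025 m and angle between the z axis of pack and the z axis of bay, either way round below 0.045 rad and angle between the x axis of pack and the x axis of bay, either way round below 0.06 rad and linear speed of pack below 0.02 m/s and value of joint latch above 0.0095 m); the robot touches nothing.
It fails at once if the smaller battery pack moved more than 25 mm (distance of small_pack from where it was at the start of the episode above 0.025 m).
It fails at once if a stamp, the ink pad or the clip box moved more than 25 mm (distance of any of stamp, stamp2, inkpad, clip_box from where it was at the start of the episode above 0.025 m).
It also fails if it takes over 61 s, if anything falls off the work surface, if the arm or the gripper's body presses on something with over 40 N, if the wrist force passes 120 N, or if a joint passes its speed limit or range.

## Working session

There is one attempt and no reset: what is moved stays moved. The work goes in short steps, Python scripts to look and compute and a tool call to move; the robot and the scene stay as the last step left them, time stands still between calls to the robot, and variables do not carry over. Pictures are saved under pics/ and viewed, about 8 in all and at most 12, crops included, and the job is handed in when it is done.

Besides the shell and the picture viewer there is one more tool, called after ">>>" by a JSON object that holds its "name" and its "arguments". apply_moves: Moves the arm, as the interface text tells. Its arguments: {"type":"object","properties":{"increments":{"type":"array"}},"required":["increments"]}

```bash
ls; mkdir -p pics
cat > h.py <<'E'
import numpy as np, cv2
from scipy.spatial.transform import Rotation as R
from cell import readout, read_camera, env, nets
def K(c):
    f=240/np.tan(np.radians(c["vfov"])/2); return np.array([[f,0,c["cx"]],[0,f,c["cy"]],[0,0,1.]])
def ext(c,st=None):
    "camera->world 4x4"
    T=np.eye(4)
    if "mount" in c:
        T[:3,:3]=R.from_euler('xyz',st["tcp_rot"]).as_matrix(); T[:3,3]=st["eef_pos"]; return T@np.array(c["mount"])
    r=cv2.Rodrigues(np.array(c["rvec"],float))[0]; T[:3,:3]=r.T; T[:3,3]=-r.T@np.array(c["tvec"],float).ravel(); return T
def toW(T,p): return T[:3,:3]@np.array(p)+T[:3,3]
def proj(c,T,P):
    Ti=np.linalg.inv(T); return cv2.projectPoints(np.array(P,float).reshape(-1,3),cv2.Rodrigues(Ti[:3,:3])[0],Ti[:3,3],K(c),np.array(c["distortion"],float))[0].reshape(-1,2)
def ray(c,T,uv,z):
    n=cv2.undistortPoints(np.array([[uv]],float),K(c),np.array(c["distortion"],float)).ravel()
    d=T[:3,:3]@np.array([n[0],n[1],1]); o=T[:3,3]; return o+d*(z-o[2])/d[2]
def shot(name):
    st=readout.state(); c=read_camera(name); return c,ext(c,st)
def save(c,n,crop=None,s=1):
    im=c["img"][...,::-1]
    if crop: im=im[crop[1]:crop[3],crop[0]:crop[2]]
    cv2.imwrite("pics/"+n,cv2.resize(im,None,fx=s,fy=s,interpolation=cv2.INTER_CUBIC))
E
python3 - <<'E'
from h import *
print(readout.state(), env.grip_point_offset)
ims=[]
for n in ["scene","side","wrist"]:
    c,T=shot(n); save(c,n+"0.png"); print(n,c["vfov"],c["distortion"],T[:3,3].round())
    for th in ["pack","small_pack","dock","bay","lip","unit","latch_tab","stamp","stamp2","inkpad","clip_box"]:
        for d in nets.mark_of(c,th)[:3]:
            w=toW(T,d["point"]); print(th,round(d["confidence"],2),w.round(),proj(c,T,[w]).round().tolist())
E
```

```text
pics
{'t': 0.0, 'joints': array([ 1.14035913e+00,  4.91552021e-01,  1.55949320e+00,  3.14674080e-05,
        1.09173044e+00, -1.05597996e-01]), 'qvel': array([-8.13714183e-04, -6.66977233e-04, -5.33747767e-04, -5.09239056e-04,
       -6.85454585e-05,  2.58359956e-05]), 'tau': array([-2.26421807e-04, -6.12648654e+01, -2.58170253e+01,  6.92535401e-02,
        4.82962397e-02, -4.84209102e-05]), 'eef_pos': array([199.32809211, 592.07406165, 214.05138003]), 'tcp_rot': array([-1.57196980e+00,  1.52443335e-04, -3.24853813e-01]), 'ft_force': array([-0.50612801,  0.65986864, -0.06587921]), 'moment': array([ 0.0071883 , -0.01586764,  0.00702201]), 'opening': 1.0012122686636142} 18.8
scene 47.477327575024866 [-0.0767126  0.         0.         0.         0.       ] [1104.  853. 1073.]
pack 0.79 [565. 230.  33.] [[382.0, 301.0]]
pack 0.61 [692. 316.  -0.] [[356.0, 358.0]]
small_pack 0.94 [449. 212.  33.] [[417.0, 278.0]]
dock 0.75 [504. 225.  -2.] [[400.0, 299.0]]
dock 0.63 [ 534. -120.   42.] [[322.0, 208.0]]
bay 0.93 [ 535. -121.   41.] [[321.0, 208.0]]
bay 0.8 [ 780. -116.   40.] [[242.0, 240.
[... 992 characters left out ...]
 524. -163.   35.] [[348.0, 342.0]]
lip 0.55 [ 769. -163.   39.] [[440.0, 285.0]]
unit 0.71 [ 539. -125.   -5.] [[343.0, 334.0]]
unit 0.6 [ 781. -115.    2.] [[426.0, 277.0]]
latch_tab 0.78 [809. -47.  98.] [[423.0, 226.0]]
latch_tab 0.7 [550. -58.  95.] [[330.0, 283.0]]
stamp 0.73 [700. 108.   2.] [[342.0, 231.0]]
stamp 0.68 [430.  85.   3.] [[251.0, 288.0]]
stamp2 0.73 [700. 108.   2.] [[342.0, 231.0]]
stamp2 0.68 [430.  85.   3.] [[251.0, 288.0]]
inkpad 0.8 [498. 429.   2.] [[213.0, 189.0]]
clip_box 0.78 [ 515. -402.    2.] [[422.0, 456.0]]
clip_box 0.41 [554. -56.  94.] [[331.0, 282.0]]
wrist 71.43715654175932 [-0.01387371  0.          0.          0.          0.        ] [131. 616. 386.]
```

View pics/scene0.png

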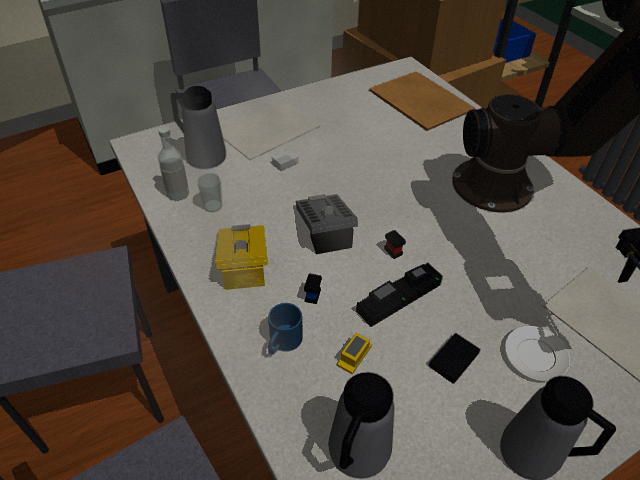

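View pics/side0.png

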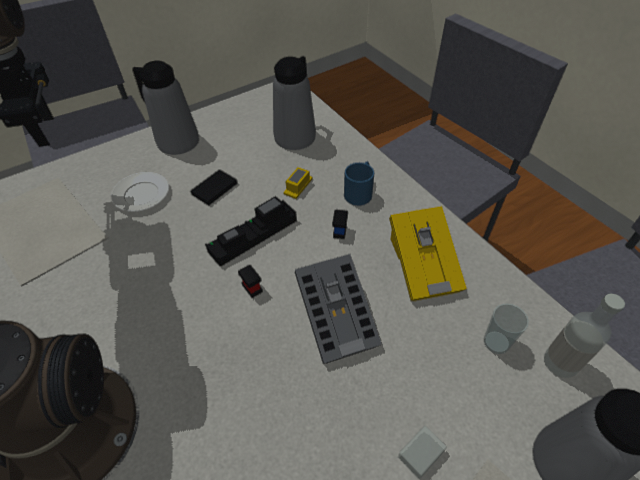

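The scene shows the grey unit at (323,215) and its yellow look-alike at (243,255). There are three pack candidates:
- Black stepped block on the dock at (382,301).
- Yellow look-alike at (356,358).
- Smaller plain block on the dock at (417,278).

The black stepped one fits the description, so I'll move the wrist camera over it to confirm and measure.

```bash
cat >> h.py <<'E'
def plan(pos,yaw,tilt,n,st=None,Rt=None):
    "rows to a pose: tool x horizontal heading yaw, tool y down, then turned by tilt deg about tool z"
    st=st or readout.state(); p=np.array(st["eef_pos"]); r=R.from_euler('xyz',st["tcp_rot"])
    t=Rt if Rt is not None else R.from_euler('xyz',[-np.pi/2,0,yaw])*R.from_euler('z',tilt,degrees=True)
    w=(r.inv()*t).as_rotvec(); d=(np.array(pos)-p)/n
    for i in range(n):
        q=r*R.from_rotvec(w*i/n); print((q.inv().apply(d)/10).round(2).tolist(),np.degrees(w/n).round(2).tolist())
E
python3 - <<'E'
from h import *
c=read_camera("wrist"); print(np.array(c["mount"]).round(3).tolist())
plan([566,230,240],0.17,0,10)
E
```

```text
[[-0.0, 0.966, 0.257, -72.542], [-0.0, -0.257, 0.966, -171.283], [1.0, 0.0, 0.001, 0.737], [0.0, 0.0, 0.0, 1.0]]
[4.63, -0.25, -2.26] [-0.0, -2.83, 0.0]
[4.51, -0.25, -2.49] [-0.0, -2.83, 0.0]
[4.38, -0.25, -2.71] [-0.0, -2.83, 0.0]
[4.24, -0.25, -2.92] [-0.0, -2.83, 0.0]
[4.09, -0.25, -3.13] [-0.0, -2.83, 0.0]
[3.94, -0.25, -3.33] [-0.0, -2.83, 0.0]
[3.77, -0.25, -3.52] [-0.0, -2.83, 0.0]
[3.59, -0.25, -3.7] [-0.0, -2.83, 0.0]
[3.4, -0.25, -3.87] [-0.0, -2.83, 0.0]
[3.2, -0.25, -4.04] [-0.0, -2.83, 0.0]
```

>>> {"name": "apply_moves", "arguments": {"increments": [[[4.63, -0.25, -2.26], [0, -2.83, 0], 9.51], [[4.51, -0.25, -2.49], [0, -2.83, 0], 9.51], [[4.38, -0.25, -2.71], [0, -2.83, 0], 9.51], [[4.24, -0.25, -2.92], [0, -2.83, 0], 9.51], [[4.09, -0.25, -3.13], [0, -2.83, 0], 9.51]]}}

```text
t: 2.48
eef_pos: [386.1, 409.1, 227.2]
tcp_rot: [-1.57, -0.0, -0.064]
ft_force: [1.4, -0.3, -0.0]
opening: 0.995
```

>>> {"name": "apply_moves", "arguments": {"increments": [[[3.94, -0.25, -3.33], [0, -2.83, 0], 9.51], [[3.77, -0.25, -3.52], [0, -2.83, 0], 9.51], [[3.59, -0.25, -3.7], [0, -2.83, 0], 9.51], [[3.4, -0.25, -3.87], [0, -2.83, 0], 9.51], [[3.2, -0.25, -4.04], [0, -2.83, 0], 9.51]]}}

```text
t: 3.1
eef_pos: [578.1, 224.2, 240.9]
tcp_rot: [-1.569, -0.002, 0.191]
ft_force: [0.1, 0.9, 0.0]
opening: 1.0
```

Run:
```python
from h import *
st=readout.state(); print(st["t"],st["eef_pos"],st["tcp_rot"],st["qvel"].round(3))
c,T=shot("wrist"); save(c,"w1.png")
for th in ["pack","small_pack","dock"]:
    for d in nets.mark_of(c,th)[:3]:
        w=toW(T,d["point"]); print(th,round(d["confidence"],2),w.round(1),proj(c,T,[w]).round().tolist())
```

```text
3.1 [578.12589861 224.20156692 240.93515138] [-1.56938771 -0.00233734  0.19093592] [-6.130e-01  2.270e-01 -4.470e-01  1.000e-03  2.160e-01 -1.018e+00]
pack 0.91 [565.1 233.2  30.5] [[328.0, 211.0]]
pack 0.56 [ 6.938e+02  3.074e+02 -2.000e-01] [[363.0, 310.0]]
small_pack 0.82 [452.1 214.9  29.6] [[332.0, 104.0]]
dock 0.68 [509.  220.5   5.8] [[327.0, 159.0]]
```

View pics/w1.png

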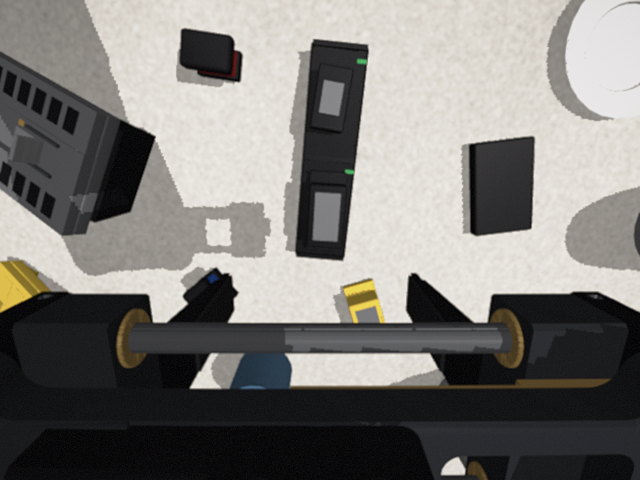

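The stepped block with the grey label at (326,215) is the pack. The small block at (330,98) has no steps, and the yellow one at (362,300) is the look-alike. Next I'll settle the arm and confirm with an enlarged, brightened crop.

>>> {"name": "apply_moves", "arguments": {"increments": [[[0, 0, 0], [0, 0, 0], 9.51], [[0, 0, 0], [0, 0, 0], 9.51], [[0, 0, 0], [0, 0, 0], 9.51], [[0, 0, 0], [0, 0, 0], 9.51], [[0, 0, 0], [0, 0, 0], 9.51]]}}

```text
t: 3.92
eef_pos: [575.0, 227.8, 240.9]
tcp_rot: [-1.569, -0.002, 0.191]
ft_force: [0.3, -0.6, 0.3]
opening: 1.0
```

Run:
```python
from h import *
st=readout.state(); print(st["t"],st["eef_pos"],st["tcp_rot"],abs(st["qvel"]).max())
c,T=shot("wrist"); np.savez("w2.npz",T=T,img=c["img"],K=K(c),D=c["distortion"])
for _ in range(3):
  for th in ["pack","dock"]:
    for d in nets.mark_of(c,th)[:1]:
        w=toW(T,d["point"]); print(th,round(d["confidence"],2),w.round(1),proj(c,T,[w]).round().tolist())
u,v=proj(c,T,[[565,232,50]])[0].astype(int); x0,y0=u-60,v-75; print(x0,y0)
im=c["img"][y0:y0+150,x0:x0+120,::-1]; im=cv2.resize(im,None,fx=4,fy=4,interpolation=cv2.INTER_CUBIC)
cv2.imwrite("pics/w2.png",(255*(im/255.)**0.45).astype(np.uint8))
```

```text
3.925 [574.96748176 227.80890228 240.85493639] [-1.56910677e+00 -1.52095454e-03  1.90958731e-01] 0.002583462352479758
pack 0.9 [562.7 230.1  31.8] [[323.0, 210.0]]
pack 0.9 [562.7 230.1  31.8] [[323.0, 210.0]]
pack 0.9 [562.7 230.1  31.8] [[323.0, 210.0]]
264 140
```

View pics/w2.png

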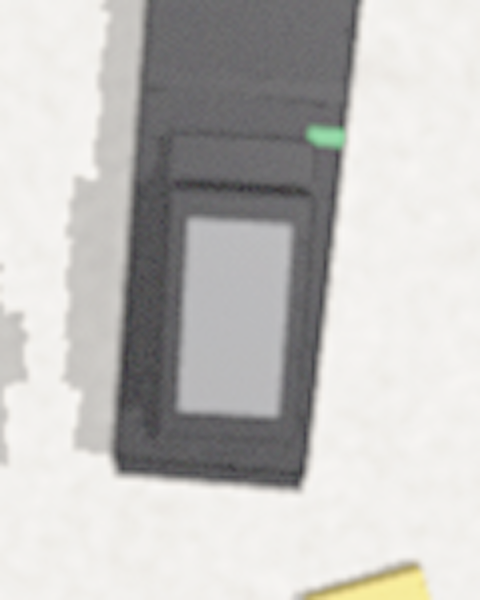

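The crop confirms it: grey label, body edge at crop y≈188, and the ledge beyond it at y≈135. I'll work out the pack pose from these corners and the dock silhouette.

Run:
```python
from h import *
from scipy.optimize import minimize
z=np.load("w2.npz"); T=z["T"]; img=z["img"]; c={"img":img,"vfov":71.43715654175932,"cx":z["K"][0,2],"cy":z["K"][1,2],"distortion":z["D"]}
x0,y0=264,140
f=lambda u,v:((u+.5)/4-.5+x0,(v+.5)/4-.5+y0)
# refine label corners
g=img.astype(float).mean(2)
m=(g>90)&(g<160)
lab=np.zeros_like(m); lab[185:250,300:345]=m[185:250,300:345]
n,l,s,_=cv2.connectedComponentsWithStats(lab.astype(np.uint8)); k=1+s[1:,4].argmax(); print("label px",s[k])
vv,uu=np.where(l==k); P=np.array([ray(c,T,(u,v),70)[:2] for u,v in zip(uu,vv)]).astype(np.float32)
r=cv2.minAreaRect(P); print("label rect",r, "mean",P.mean(0))
for a in [(190,217),(293,222),(279,416),(178,412)]: print("L",ray(c,T,f(*a),70).round(1))
for a in [(175,188),(308,192)]: print("body",ray(c,T,f(*a),70).round(1))
for a in [(172,135),(310,135)]: print("ledge",ray(c,T,f(*a),40).round(1))
# dock silhouette fit
m=(g<55).astype(np.uint8); n,l,s,_=cv2.connectedComponentsWithStats(m); k=l[int(y0+90/4*1),int(x0+60)]; print("comp",k,s[k])
mask=(l==k)
def box(x,y,w,cx,cy,lx,ly,z0,z1):
    q=np.array([[sx*lx/2+cx,sy*ly/2+cy] for sx in(-1,1) for sy in(-1,1)])
    co,si=np.cos(w),np.sin(w); q=q@np.array([[co,si],[-si,co]])+[x,y]
    return np.vstack([np.c_[q,np.full(4,z0)],np.c_[q,np.full(4,z1)]])
def sil(p):
    o=np.zeros((480,640),np.uint8)
    for b in [box(*p[:3],0,0,230,60,0,30),box(*p[:3],56,0,66,38,30,70)]:
        h=cv2.convexHull((proj(c,T,b)*16).astype(np.int32)); cv2.fillConvexPoly(o,h,1,shift=4)
    return o>0
mm=mask|(l==0)&False
mm=cv2.morphologyEx(mask.astype(np.uint8),cv2.MORPH_CLOSE,np.ones((25,25)))>0
cost=lambda p:(sil(p)^mm).sum()/1000
b=min((minimize(cost,[508+dx,221+dy,.18],method="Nelder-Mead",options=dict(initial_simplex=[[505,218,.15],[512,220,.18],[508,226,.17],[508,221,.22]])) for dx in[0] for dy in[0]),key=lambda r:r.fun)
print(b.x,b.fun,mm.sum()); co,si=np.cos(b.x[2]),np.sin(b.x[2]); print("pack nominal",b.x[0]+56*co,b.x[1]+56*si)
o=img.copy(); o[sil(b.x)^mm]=[255,0,0]; cv2.imwrite("pics/fit.png",o[...,::-1])
```

```text
label px [ 309  195   28   49 1213]
label rect ((565.9674682617188, 229.7687225341797), (50.49884033203125, 26.341663360595703), 7.283263683319092) mean [565.46027 229.72235]
L [542.3 213.8  70. ]
L [538.5 239.8  70. ]
L [589.3 246.6  70. ]
L [593.3 220.1  70. ]
body [535.8 208.7  70. ]
body [530.4 242.   70. ]
ledge [524.7 204.8  40. ]
ledge [517.5 241.8  40. ]
comp 2 [ 292   43   72  219 8977]
[5.07806583e+02 2.21424025e+02 9.38570561e-02] 1.956 9924
pack nominal 563.560107545467 226.67230643497646
```

Pack centre is ≈ (565.8, 229.8) at yaw ≈ 0.128. The body edge and ledge agree. The dock silhouette fit was poor, so I'm ignoring it. Next: descend and grasp.

Run:
```python
from h import *
plan([565.8,229.8,100],0.128,0,4)
```

```text
[-0.22, 3.52, 0.09] [-0.02, 0.9, 0.02]
[-0.22, 3.52, 0.09] [-0.02, 0.9, 0.02]
[-0.22, 3.52, 0.09] [-0.02, 0.9, 0.02]
[-0.22, 3.52, 0.09] [-0.02, 0.9, 0.02]
```

>>> {"name": "apply_moves", "arguments": {"increments": [[[-0.22, 3.52, 0.09], [0, 0.9, 0], 9.51], [[-0.22, 3.52, 0.09], [0, 0.9, 0], 9.51], [[-0.22, 3.52, 0.09], [0, 0.9, 0], 9.51], [[-0.22, 3.52, 0.09], [0, 0.9, 0], 9.51], [[0, 0, 0], [0, 0, 0], 9.51]]}}

```text
t: 4.9
eef_pos: [566.8, 229.9, 97.2]
tcp_rot: [-1.569, -0.004, 0.125]
ft_force: [0.5, 0.6, 0.7]
opening: 0.999
```

Run:
```python
from h import *
plan([565.8,229.8,43.5],0.128,0,3)
```

```text
[-0.04, 1.79, -0.0] [-0.04, -0.05, 0.08]
[-0.04, 1.79, -0.0] [-0.04, -0.05, 0.08]
[-0.03, 1.79, -0.0] [-0.04, -0.05, 0.08]
```

>>> {"name": "apply_moves", "arguments": {"increments": [[[-0.04, 1.79, 0], [0, 0, 0], 9.51], [[-0.04, 1.79, 0], [0, 0, 0.1], 9.51], [[-0.03, 1.6, 0], [0, 0, 0.1], 9.51], [[0, 0.1, 0], [0, 0, 0], 9.51], [[0, 0, 0], [0, 0, 0], 9.51]]}}

```text
t: 5.52
eef_pos: [567.7, 230.3, 43.9]
tcp_rot: [-1.568, -0.005, 0.126]
ft_force: [0.2, 0.3, 0.7]
opening: 1.0
```

>>> {"name": "apply_moves", "arguments": {"increments": [[[0, 0, 0], [0, 0, 0], 2.5], [[0, 0, 0], [0, 0, 0], 2.5], [[0, 0, 0], [0, 0, 0], 2.5], [[0, 0, 0], [0, 0, 0], 2.5], [[0, 0, 0], [0, 0, 0], 2.5]]}}

```text
t: 6.15
eef_pos: [568.4, 230.5, 45.4]
tcp_rot: [-1.568, -0.007, 0.126]
ft_force: [0.1, -0.6, -0.1]
opening: 0.532
```

>>> {"name": "apply_moves", "arguments": {"increments": [[[-0.1, 0.1, 0], [0, 0, 0], 2.5], [[-0.1, 0.1, 0], [0, 0, 0], 2.5], [[0, 0, 0], [0, 0, 0], 2.5], [[0, 0, 0], [0, 0, 0], 2.5], [[0, 0, 0], [0, 0, 0], 2.5]]}}

```text
t: 6.78
eef_pos: [567.2, 230.3, 44.2]
tcp_rot: [-1.568, -0.009, 0.126]
ft_force: [0.3, 0.9, 0.5]
opening: 0.399
```

Run:
```python
from h import *
st=readout.state(); print(st["eef_pos"],st["opening"],st["ft_force"])
plan([568,231,200],0.128,0,4)
```

```text
[567.17144965 230.27501419  44.1606668 ] 0.39852087022419347 [0.34220708 0.9317449  0.52091866]
[0.06, -3.9, 0.03] [-0.05, -0.03, 0.13]
[0.05, -3.9, 0.02] [-0.05, -0.03, 0.13]
[0.04, -3.9, 0.02] [-0.05, -0.03, 0.13]
[0.03, -3.9, 0.02] [-0.05, -0.03, 0.13]
```

The pack is held (opening 37.9 mm). I'll lift it, then carry it to a viewing pose beside the bay.

>>> {"name": "apply_moves", "arguments": {"increments": [[[0.05, -3.0, 0.02], [0, 0, 0.1], 2.5], [[0.05, -4.0, 0.02], [0, 0, 0.1], 2.5], [[0.04, -4.0, 0.02], [0, 0, 0.1], 2.5], [[0.03, -4.0, 0.02], [0, 0, 0.1], 2.5], [[0, -1.5, 0], [0, 0, 0], 2.5]]}}

```text
t: 7.4
eef_pos: [565.8, 230.2, 209.4]
tcp_rot: [-1.569, 0.008, 0.126]
ft_force: [-0.1, 0.6, -2.9]
opening: 0.399
```

Run:
```python
from h import *
st=readout.state(); print(st["eef_pos"],st["opening"],st["ft_force"])
plan([496,-271,190],-1.82,22,15)
```

```text
[565.77756141 230.20220076 209.42517169] 0.3989704008692795 [-0.09130185  0.6376383  -2.90321294]
[-0.88, 0.13, -3.26] [1.45, 7.32, 0.94]
[-0.46, 0.06, -3.34] [1.45, 7.32, 0.94]
[-0.03, -0.02, -3.38] [1.45, 7.32, 0.94]
[0.4, -0.11, -3.35] [1.45, 7.32, 0.94]
[0.82, -0.21, -3.27] [1.45, 7.32, 0.94]
[1.23, -0.3, -3.13] [1.45, 7.32, 0.94]
[1.61, -0.4, -2.94] [1.45, 7.32, 0.94]
[1.96, -0.5, -2.7] [1.45, 7.32, 0.94]
[2.28, -0.6, -2.41] [1.45, 7.32, 0.94]
[2.56, -0.7, -2.09] [1.45, 7.32, 0.94]
[2.79, -0.79, -1.73] [1.45, 7.32, 0.94]
[2.97, -0.88, -1.34] [1.45, 7.32, 0.94]
[3.1, -0.96, -0.92] [1.45, 7.32, 0.94]
[3.18, -1.03, -0.5] [1.45, 7.32, 0.94]
[3.2, -1.09, -0.06] [1.45, 7.32, 0.94]
```

>>> {"name": "apply_moves", "arguments": {"increments": [[[-0.88, 0.13, -3.26], [1.45, 7.32, 0.94], 2.5], [[-0.46, 0.06, -3.34], [1.45, 7.32, 0.94], 2.5], [[-0.03, -0.02, -3.38], [1.45, 7.32, 0.94], 2.5], [[0.4, -0.11, -3.35], [1.45, 7.32, 0.94], 2.5], [[0.82, -0.21, -3.27], [1.45, 7.32, 0.94], 2.5]]}}

```text
t: 8.02
eef_pos: [538.4, 61.0, 197.3]
tcp_rot: [-1.483, 0.133, -0.524]
ft_force: [0.7, 0.6, -2.0]
opening: 0.394
```

>>> {"name": "apply_moves", "arguments": {"increments": [[[1.23, -0.3, -3.13], [1.45, 7.32, 0.94], 2.5], [[1.61, -0.4, -2.94], [1.45, 7.32, 0.94], 2.5], [[1.96, -0.5, -2.7], [1.45, 7.32, 0.94], 2.5], [[2.28, -0.6, -2.41], [1.45, 7.32, 0.94], 2.5], [[2.56, -0.7, -2.09], [1.45, 7.32, 0.94], 2.5]]}}

```text
t: 8.65
eef_pos: [507.2, -110.3, 183.4]
tcp_rot: [-1.497, 0.284, -1.192]
ft_force: [0.5, -0.0, -2.6]
opening: 0.399
```

Run:
```python
from h import *
st=readout.state(); print(st["joints"].round(2))
plan([496,-271,180],-1.82,22,4)
```

```text
[-0.47  0.43  1.79  0.27  1.1  -0.99]
[3.51, -1.06, -1.67] [1.92, 8.54, 1.06]
[3.69, -1.18, -1.1] [1.92, 8.54, 1.06]
[3.79, -1.27, -0.5] [1.92, 8.54, 1.06]
[3.79, -1.35, 0.11] [1.92, 8.54, 1.06]
```

>>> {"name": "apply_moves", "arguments": {"increments": [[[3.51, -1.06, -1.67], [1.92, 8.54, 1.06], 2.5], [[3.69, -1.18, -1.1], [1.92, 8.54, 1.06], 2.5], [[3.79, -1.27, -0.5], [1.92, 8.54, 1.06], 2.5], [[3.4, -1.2, 0.11], [1.92, 8.0, 1.06], 2.5], [[0, 0, 0], [0, 0, 0], 2.5]]}}

```text
t: 9.28
eef_pos: [491.4, -273.0, 172.2]
tcp_rot: [-1.581, 0.389, -1.84]
ft_force: [-0.8, -0.2, -2.8]
opening: 0.4
```

>>> {"name": "apply_moves", "arguments": {"increments": [[[0, 0, 0], [0, 0, 0], 2.5], [[0, 0, 0], [0, 0, 0], 2.5], [[0, 0, 0], [0, 0, 0], 2.5], [[0, 0, 0], [0, 0, 0], 2.5], [[0, 0, 0], [0, 0, 0], 2.5]]}}

```text
t: 9.9
eef_pos: [491.5, -269.7, 171.1]
tcp_rot: [-1.584, 0.389, -1.835]
ft_force: [-1.0, -0.2, -2.2]
opening: 0.399
```

Run:
```python
from h import *
st=readout.state(); print(st["t"],st["joints"].round(2),st["eef_pos"],st["tcp_rot"],abs(st["qvel"]).max())
c,T=shot("wrist"); np.savez("w3.npz",T=T,img=c["img"],K=K(c),D=c["distortion"]); save(c,"w3.png",s=1.25)
for th in ["bay","lip","latch_tab","pack","unit"]:
    for d in nets.mark_of(c,th)[:2]:
        w=toW(T,d["point"]); print(th,round(d["confidence"],2),w.round(1),proj(c,T,[w]).round().tolist())
```

```text
9.9 [-0.78  0.52  1.7   0.36  1.16 -0.7 ] [ 491.5487487  -269.65793008  171.08246859] [-1.58354886  0.38944808 -1.83466337] 0.005171602205454068
bay 0.64 [ 538.7 -119.4   42.5] [[329.0, 132.0]]
bay 0.63 [ 786.4 -113.7   33.3] [[555.0, 74.0]]
lip 0.65 [ 522.7 -161.1   35. ] [[324.0, 178.0]]
lip 0.58 [ 767.1 -156.2   36.7] [[554.0, 113.0]]
latch_tab 0.85 [552.1 -52.   94.4] [[324.0, 30.0]]
pack 0.84 [ 490.4 -260.8  157.6] [[315.0, 280.0]]
unit 0.76 [ 782.5 -114.6    2. ] [[533.0, 93.0]]
```

View pics/w3.png

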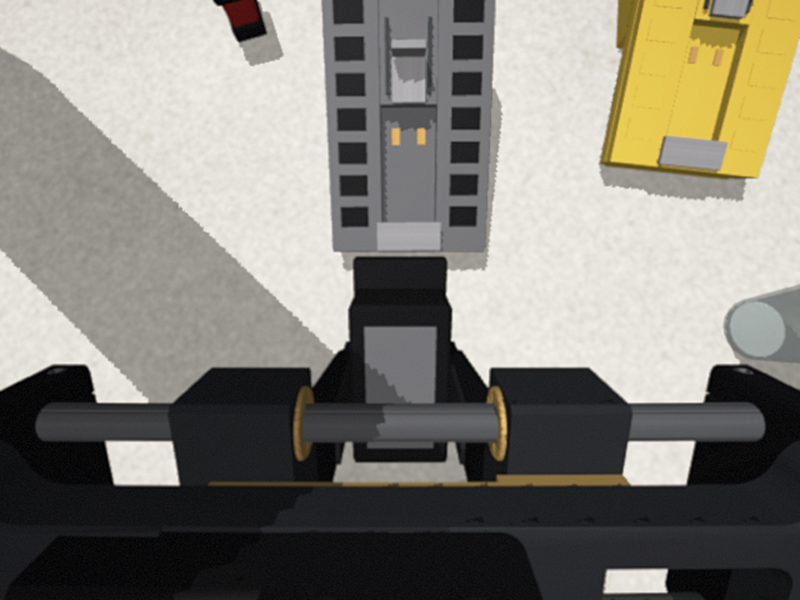

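The view shows the lip at (408,236), the bay with its gold contacts at (408,136), the latch tab near (408,45), and the held pack at (400,350), all in view pixels. I'll enlarge the bay to pick corners.

Run:
```python
from h import *
z=np.load("w3.npz"); img=z["img"][60:205,258:400,::-1]
im=cv2.resize(img,None,fx=4,fy=4,interpolation=cv2.INTER_CUBIC); cv2.imwrite("pics/w3c.png",(255*(im/255.)**.7).astype(np.uint8))
```

```text
(no output)
```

View pics/w3c.png

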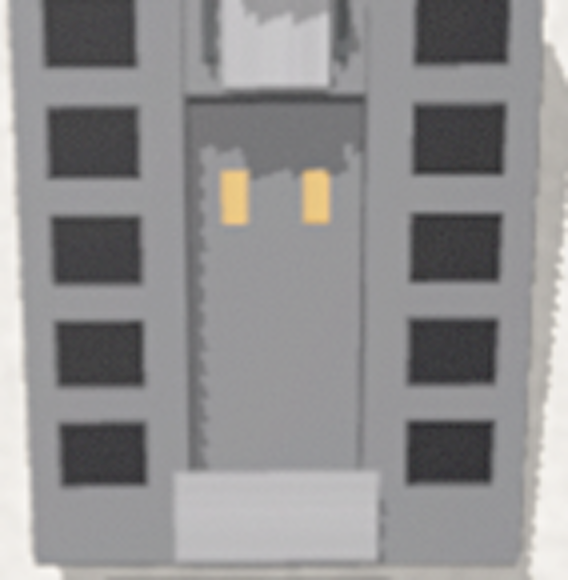

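```bash
cat >> h.py <<'E'
def bayR(yaw): return R.from_euler('zy',[yaw,-np.radians(22)]).as_matrix() if False else R.from_euler('z',yaw).as_matrix()@R.from_euler('y',-22,degrees=True).as_matrix()
def load(n):
    z=np.load(n); return {"img":z["img"],"vfov":71.43715654175932,"cx":z["K"][0,2],"cy":z["K"][1,2],"distortion":z["D"]},z["T"]
E
python3 - <<'E'
from h import *
from scipy.optimize import least_squares
c,T=load("w3.npz")
F=[((174,472),(-40.25,25,17.5)),((379,471),(-40.25,-25,17.5)),((38,563),(-64,62,11)),((524,566),(-64,-62,11)),((186,97),(46.25,21.25,11)),((367,97),(46.25,-21.25,11)),((222,87),(48.25,12,17)),((328,90),(48.25,-12,17))]
uv=np.array([((a+.5)/4-.5+258,(b+.5)/4-.5+60) for (a,b),_ in F]); B=np.array([b for _,b in F])
pts=lambda p:(bayR(p[2])@B.T).T+[p[0],p[1],39.5]
f=lambda p:(proj(c,T,pts(p))-uv).ravel()
s=least_squares(f,[534,-121,1.32],loss="soft_l1"); print("3dof",s.x.round(3),np.sqrt((f(s.x)**2).mean())); print(f(s.x).reshape(-1,2).round(1).tolist())
# 6dof
g=lambda p:(proj(c,T,(R.from_rotvec(p[3:]).as_matrix()@bayR(s.x[2])@B.T).T+p[:3])-uv).ravel()
q=least_squares(g,[s.x[0],s.x[1],39.5,0,0,0],loss="soft_l1"); print("6dof",q.x[:3].round(2),np.degrees(q.x[3:]).round(2),np.sqrt((g(q.x)**2).mean())); print(g(q.x).reshape(-1,2).round(1).tolist())
# in tool frame
st={"eef_pos":[491.5487487,-269.65793008,171.08246859],"tcp_rot":[-1.58354886,0.38944808,-1.83466337]}
Rt=R.from_euler('xyz',st["tcp_rot"]).as_matrix()
print("tool axes in bay",(bayR(s.x[2]).T@Rt).round(3).tolist())
# pack in tool: label pixels & ledge
im=c["img"].astype(float).mean(2); cv2.imwrite("pics/w3p.png",cv2.resize(c["img"][195:385,260:380,::-1],None,fx=3,fy=3,interpolation=cv2.INTER_CUBIC))
for v in [212,225,232,240]: print(v,im[v,275:365].astype(int)[::1].tolist()) if v==225 else None
E
```

```text
3dof [ 536.128 -121.5      1.316] 0.7963788877561442
[[0.5, 0.6], [0.1, 0.5], [-0.8, 1.4], [-0.6, -0.1], [-0.1, 0.3], [-0.0, -0.2], [0.6, -1.1], [0.2, -2.1]]
6dof [ 537.07 -120.63   37.05] [-1.42 -2.86 -1.36] 0.5951288328355623
[[0.3, 0.1], [-0.4, 0.2], [0.1, 0.5], [-0.5, -0.1], [0.3, 1.0], [-0.1, 0.0], [0.5, -0.4], [-0.2, -1.8]]
tool axes in bay [[-1.0, 0.006, -0.008], [0.009, 0.009, -1.0], [-0.005, -1.0, -0.009]]
225 [230, 228, 228, 228, 229, 232, 230, 178, 92, 35, 26, 29, 31, 30, 31, 29, 34, 29, 29, 30, 31, 29, 29, 30, 30, 30, 31, 27, 29, 29, 29, 30, 30, 27, 31, 30, 27, 30, 29, 27, 31, 28, 31, 29, 29, 31, 30, 29, 28, 27, 26, 31, 28, 31, 26, 28, 30, 28, 29, 27, 31, 26, 31, 28, 28, 30, 28, 27, 28, 26, 29, 31, 28, 28, 28, 28, 29, 28, 29, 26, 21, 74, 171, 231, 236, 233, 232, 230, 229, 225]
```

View pics/w3p.png

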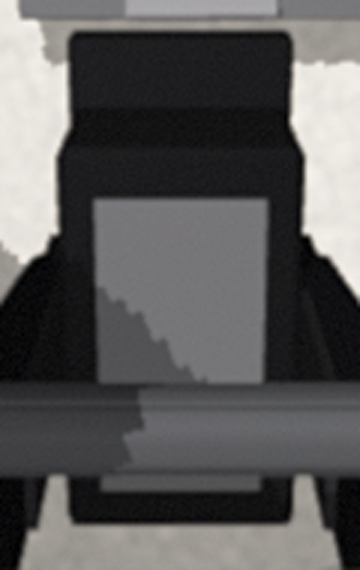

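Run:
```python
from h import *
from scipy.optimize import least_squares
c,T=load("w3.npz")
F=[((70,33),(-45,-20,10)),((292,33),(-45,20,10)),((60,152),(-33,-19,40)),((302,152),(-33,19,40)),((68,521),(33,-19,40)),((292,521),(33,19,40)),((93,198),(-25,-13,40)),((268,198),(-25,13,40)),((100,490),(25,-13,40)),((262,490),(25,13,40))]
uv=np.array([((a+.5)/3-.5+260,(b+.5)/3-.5+195) for (a,b),_ in F]); B=np.array([b for _,b in F],float)
Tt=np.eye(4); Tt[:3,:3]=R.from_euler('xyz',[-1.58354886,0.38944808,-1.83466337]).as_matrix(); Tt[:3,3]=[491.5487487,-269.65793008,171.08246859]
P0=np.array([[1,0,0],[0,0,-1],[0,1,0.]])
f=lambda p:(proj(c,T,((R.from_rotvec(p[3:]).as_matrix()@P0@B.T).T+p[:3])@Tt[:3,:3].T+Tt[:3,3])-uv).ravel()
for lock in (1,0):
    h=(lambda p:f(np.r_[p[0],14.2,p[1],0,0,p[2]])) if lock else f
    s=least_squares(h,[0,0,0] if lock else [0,14,0,0,0,0],loss="soft_l1"); print(s.x[:3].round(2),s.x[3:].round(3),s.x.round(3),np.sqrt((h(s.x)**2).mean())); print(h(s.x).reshape(-1,2).round(1).tolist())
```

```text
[-3.95 -0.16  0.04] [] [-3.952 -0.16   0.036] 1.2120027222359457
[[-1.5, 0.2], [1.2, 0.2], [-2.4, -0.8], [2.1, -0.8], [-0.2, 1.3], [0.4, 1.3], [0.5, 0.8], [-0.5, 0.8], [0.7, -1.9], [-1.1, -1.9]]
[-3.64 15.11 -0.16] [0.    0.001 0.035] [-3.6440e+00  1.5109e+01 -1.5600e-01  0.0000e+00  1.0000e-03  3.5000e-02] 1.2081199998225676
[[-1.2, 0.4], [1.0, 0.5], [-2.1, -0.8], [1.9, -0.7], [-0.0, 0.7], [0.2, 0.7], [0.7, 0.7], [-0.6, 0.7], [0.8, -2.5], [-1.2, -2.4]]
```

```bash
cat >> h.py <<'E'
BO=np.array([536.1,-121.5,39.5]); BY=1.316; OX,OH,EPS=-3.0,14.2,1.0
def tcp_for(xb,zb,th,y=0):
    "TCP world pose for the pack's low bottom edge at bay (xb,y,zb), pack tilt th deg to the bay floor"
    Rt=R.from_euler('xyz',[-np.pi/2,0,BY-np.pi])*R.from_euler('z',22+th-EPS,degrees=True)
    e=np.radians(EPS); corner=np.array([OX,OH,0])+45*np.array([np.cos(e),np.sin(e),0])
    return BO+bayR(BY)@np.array([xb,y,zb])-Rt.apply(corner),Rt
def where(st=None):
    st=st or readout.state(); Rt=R.from_euler('xyz',st["tcp_rot"]); e=np.radians(EPS)
    corner=np.array([OX,OH,0])+45*np.array([np.cos(e),np.sin(e),0])
    b=bayR(BY).T; M=b@Rt.as_matrix(); q=b@(np.array(st["eef_pos"])+Rt.apply(corner)-BO)
    th=np.degrees(np.arctan2(-M[2,0],-M[0,0]))+EPS
    print("t",round(st["t"],2),"corner bay",q.round(2),"th",th.round(2),"yawerr",np.degrees(M[1,0]).round(2),"roll",np.degrees(M[1,1]).round(2),"F bay",(b@st["ft_force"]).round(1),"M",(b@st["moment"]).round(2),"open",round(st["opening"],3))
def go(xb,zb,th,n,y=0):
    where(); p,Rt=tcp_for(xb,zb,th,y); plan(p,0,0,n,Rt=Rt)
E
python3 - <<'E'
from h import *
go(-33,25,14,6)
E
```

```text
t 10.2 corner bay [-136.35    6.35  164.72] th 1.32 yawerr 0.53 roll 0.53 F bay [-0.6  1.1 -2.3] M [ 0.06  0.52 -0.01] open 0.399
[-1.64, 2.19, 0.1] [0.08, -0.1, 2.11]
[-1.56, 2.25, 0.1] [0.08, -0.1, 2.11]
[-1.47, 2.31, 0.1] [0.08, -0.1, 2.11]
[-1.39, 2.36, 0.1] [0.08, -0.1, 2.11]
[-1.3, 2.41, 0.1] [0.08, -0.1, 2.11]
[-1.21, 2.45, 0.1] [0.08, -0.1, 2.11]
```

>>> {"name": "apply_moves", "arguments": {"increments": [[[-1.64, 2.19, 0.1], [0.08, -0.1, 2.11], 2.5], [[-1.56, 2.25, 0.1], [0.08, -0.1, 2.11], 2.5], [[-1.47, 2.31, 0.1], [0.08, -0.1, 2.11], 2.5], [[-1.39, 2.36, 0.1], [0.08, -0.1, 2.11], 2.5], [[-1.3, 2.41, 0.1], [0.08, -0.1, 2.11], 2.5]]}}

```text
t: 10.82
eef_pos: [527.5, -156.6, 100.1]
tcp_rot: [-1.568, 0.576, -1.827]
ft_force: [0.5, 0.9, -3.2]
opening: 0.396
```

Run:
```python
from h import *
go(-33,15,14,2)
```

```text
t 10.82 corner bay [-49.15  -0.5   47.03] th 12.02 yawerr 0.07 roll -0.22 F bay [-0.3 -0.3 -3.4] M [-0.    0.69 -0.01] open 0.396
[-0.46, 1.65, -0.03] [-0.11, -0.03, 0.99]
[-0.43, 1.66, -0.03] [-0.11, -0.03, 0.99]
```

>>> {"name": "apply_moves", "arguments": {"increments": [[[-0.55, 1.0, -0.03], [-0.1, 0, 0.7], 2.5], [[-0.4, 1.0, -0.02], [-0.1, 0, 0.7], 2.5], [[-0.1, 0.7, 0], [0, 0, 0.5], 2.5], [[0, 0, 0], [0, 0, 0], 2.5], [[0, 0, 0], [0, 0, 0], 2.5]]}}

```text
t: 11.45
eef_pos: [533.5, -133.2, 82.7]
tcp_rot: [-1.571, 0.61, -1.826]
ft_force: [-1.1, -0.2, -2.1]
opening: 0.4
```

Run:
```python
from h import *
go(-34,4,14,2)
c,T=shot("side"); print([ (d["confidence"],toW(T,d["point"]).round(1)) for d in nets.mark_of(c,"pack")[:2]])
p=proj(c,T,[BO])[0].astype(int); save(c,"s4.png",(p[0]-70,p[1]-60,p[0]+70,p[1]+50),5)
```

```text
t 11.45 corner bay [-32.46  -0.44  20.57] th 13.94 yawerr 0.04 roll -0.03 F bay [-1.3  1.  -1.8] M [ 0.05  0.69 -0.03] open 0.4
[0.26, 0.79, -0.02] [-0.01, -0.02, 0.03]
[0.26, 0.79, -0.02] [-0.01, -0.02, 0.03]
[]
```

View pics/s4.png

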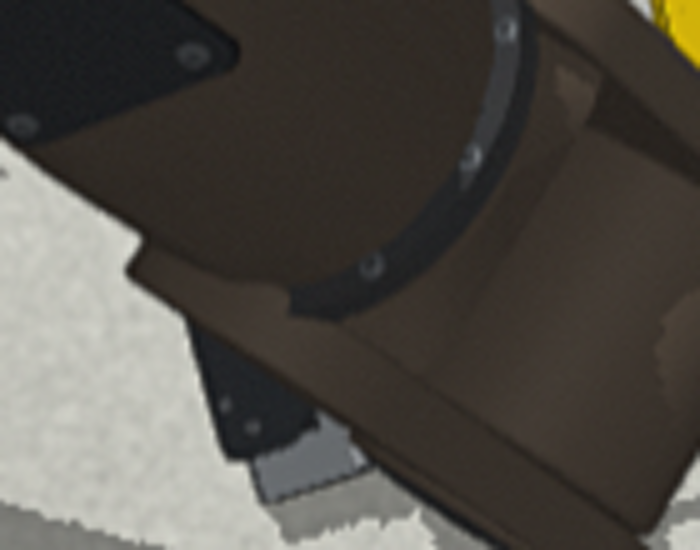

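The arm hides the bay from the side camera (8 views used), so the fit will go by force and pose readings.

>>> {"name": "apply_moves", "arguments": {"increments": [[[0.16, 0.5, -0.03], [0, 0, 0], 2.5], [[0.16, 0.5, -0.02], [0, 0, 0], 2.5], [[0.1, 0.3, 0], [0, 0, 0], 2.5], [[0, 0, 0], [0, 0, 0], 2.5], [[0, 0, 0], [0, 0, 0], 2.5]]}}

```text
t: 12.18
eef_pos: [534.1, -129.2, 68.9]
tcp_rot: [-1.57, 0.609, -1.827]
ft_force: [-0.1, 0.6, -2.4]
opening: 0.397
```

Run:
```python
from h import *
go(-34,0,14,3)
```

```text
t 12.18 corner bay [-3.395e+01  3.000e-02  6.220e+00] th 13.92 yawerr 0.05 roll -0.05 F bay [-0.4  0.3 -2.4] M [ 0.04  0.74 -0.05] open 0.397
[0.05, 0.2, 0.0] [-0.02, -0.02, 0.03]
[0.05, 0.2, 0.0] [-0.02, -0.02, 0.03]
[0.05, 0.2, 0.0] [-0.02, -0.02, 0.03]
```

>>> {"name": "apply_moves", "arguments": {"increments": [[[0.05, 0.2, 0], [0, 0, 0], 2.5], [[0.05, 0.2, 0], [0, 0, 0], 2.5], [[0.02, 0.1, 0], [0, 0, 0], 2.5], [[0, 0, 0], [0, 0, 0], 2.5], [[0, 0, 0], [0, 0, 0], 2.5]]}}

```text
t: 12.8
eef_pos: [534.6, -127.3, 63.9]
tcp_rot: [-1.57, 0.609, -1.826]
ft_force: [0.3, -0.1, -2.5]
opening: 0.396
```

Run:
```python
from h import *
where()
```

```text
t 12.8 corner bay [-34.    -0.05   0.88] th 13.91 yawerr 0.04 roll -0.07 F bay [-1.  -0.3 -2.3] M [ 0.12  0.68 -0.02] open 0.396
```

Near the floor and no contact yet. I'll creep down.

>>> {"name": "apply_moves", "arguments": {"increments": [[[0.02, 0.1, 0], [0, 0, 0], 2.5], [[0.02, 0.1, 0], [0, 0, 0], 2.5], [[0, 0, 0], [0, 0, 0], 2.5], [[0, 0, 0], [0, 0, 0], 2.5], [[0, 0, 0], [0, 0, 0], 2.5]]}}

```text
t: 13.42
eef_pos: [534.9, -126.7, 62.9]
tcp_rot: [-1.569, 0.61, -1.826]
ft_force: [-0.5, -0.4, -1.4]
opening: 0.401
```

Run:
```python
from h import *
where()
```

```text
t 13.43 corner bay [-33.73  -0.21  -0.37] th 13.93 yawerr 0.01 roll -0.11 F bay [-1.   0.4 -1.1] M [0.16 0.69 0.04] open 0.401
```

>>> {"name": "apply_moves", "arguments": {"increments": [[[0.01, 0.08, -0.01], [0, 0, 0], 2.5], [[0.01, 0.08, -0.01], [0, 0, 0], 2.5], [[0, 0, 0], [0, 0, 0], 2.5], [[0, 0, 0], [0, 0, 0], 2.5], [[0, 0, 0], [0, 0, 0], 2.5]]}}

```text
t: 14.05
eef_pos: [535.1, -126.1, 62.5]
tcp_rot: [-1.568, 0.61, -1.825]
ft_force: [-2.2, -0.9, 1.5]
opening: 0.397
```

Run:
```python
from h import *
where()
```

```text
t 14.05 corner bay [-33.26  -0.23  -0.92] th 13.97 yawerr -0.03 roll -0.15 F bay [-0.7  1.9  2. ] M [ 0.34  0.66 -0.01] open 0.397
```

Floor contact is at reading zb ≈ −0.6. I'll lift about 1 mm and slide under the lip.

Run:
```python
from h import *
go(-33.3,0.4,14,1); go(-42,0.4,14,4)
```

```text
t 14.05 corner bay [-33.26  -0.23  -0.92] th 13.97 yawerr -0.03 roll -0.15 F bay [-0.7  1.9  2. ] M [ 0.34  0.66 -0.01] open 0.397
[-0.02, -0.13, -0.02] [-0.15, 0.03, 0.03]
t 14.05 corner bay [-33.26  -0.23  -0.92] th 13.97 yawerr -0.03 roll -0.15 F bay [-0.7  1.9  2. ] M [ 0.34  0.66 -0.01] open 0.397
[0.21, -0.08, -0.0] [-0.04, 0.01, 0.01]
[0.21, -0.08, -0.0] [-0.04, 0.01, 0.01]
[0.21, -0.08, -0.0] [-0.04, 0.01, 0.01]
[0.21, -0.08, -0.0] [-0.04, 0.01, 0.01]
```

>>> {"name": "apply_moves", "arguments": {"increments": [[[-0.02, -0.13, -0.02], [-0.15, 0, 0], 2.5], [[0.2, -0.04, 0], [0, 0, 0], 2.5], [[0.2, -0.04, 0], [0, 0, 0], 2.5], [[0.2, -0.04, 0], [0, 0, 0], 2.5], [[0, 0, 0], [0, 0, 0], 2.5]]}}

```text
t: 14.68
eef_pos: [533.2, -132.3, 60.4]
tcp_rot: [-1.571, 0.61, -1.826]
ft_force: [1.0, -0.3, -3.1]
opening: 0.399
```

Run:
```python
from h import *
go(-43,0.4,14,3)
```

```text
t 14.68 corner bay [-40.11   0.1   -0.5 ] th 13.97 yawerr 0.0 roll 0.04 F bay [-1.2 -1.1 -2.9] M [-0.02  0.7  -0.05] open 0.399
[0.09, -0.05, 0.0] [0.01, -0.0, 0.01]
[0.09, -0.05, 0.0] [0.01, -0.0, 0.01]
[0.09, -0.05, 0.0] [0.01, -0.0, 0.01]
```

>>> {"name": "apply_moves", "arguments": {"increments": [[[0.09, -0.08, 0], [0, 0, 0], 2.5], [[0.09, -0.06, 0], [0, 0, 0], 2.5], [[0.06, -0.02, 0], [0, 0, 0], 2.5], [[0, 0, 0], [0, 0, 0], 2.5], [[0, 0, 0], [0, 0, 0], 2.5]]}}

```text
t: 15.3
eef_pos: [532.4, -135.2, 60.3]
tcp_rot: [-1.571, 0.61, -1.826]
ft_force: [-0.1, 0.3, -3.1]
opening: 0.402
```

Run:
```python
from h import *
where()
```

```text
t 15.3 corner bay [-42.92   0.1    0.59] th 13.97 yawerr -0.0 roll 0.04 F bay [-0.9  0.2 -3. ] M [ 0.03  0.73 -0.  ] open 0.402
```

>>> {"name": "apply_moves", "arguments": {"increments": [[[0.1, -0.01, 0], [0, 0, 0], 2.5], [[0.08, -0.01, 0], [0, 0, 0], 2.5], [[0, 0, 0], [0, 0, 0], 2.5], [[0, 0, 0], [0, 0, 0], 2.5], [[0, 0, 0], [0, 0, 0], 2.5]]}}

```text
t: 15.92
eef_pos: [532.4, -135.4, 60.4]
tcp_rot: [-1.572, 0.614, -1.825]
ft_force: [1.9, 2.3, -0.7]
opening: 0.398
```

Run:
```python
from h import *
where()
```

```text
t 15.93 corner bay [-43.02   0.11   0.58] th 14.15 yawerr -0.02 roll 0.06 F bay [ 2.2 -1.3 -1.7] M [-0.02  0.27 -0.06] open 0.398
```

The end wall is touched at reading x ≈ −43.0, which agrees with the expected value within 0.8 mm. Now I'll start rocking down.

Run:
```python
from h import *
go(-43.3,0.0,7,4)
```

```text
t 15.93 corner bay [-43.02   0.11   0.58] th 14.15 yawerr -0.02 roll 0.06 F bay [ 2.2 -1.3 -1.7] M [-0.02  0.27 -0.06] open 0.398
[-0.03, 0.15, 0.0] [0.02, 0.01, -1.79]
[-0.03, 0.15, 0.0] [0.02, 0.01, -1.79]
[-0.04, 0.14, 0.0] [0.02, 0.01, -1.79]
[-0.04, 0.14, 0.0] [0.02, 0.01, -1.79]
```

>>> {"name": "apply_moves", "arguments": {"increments": [[[-0.04, 0.14, 0], [0, 0, -1.79], 2.5], [[-0.04, 0.14, 0], [0, 0, -1.79], 2.5], [[-0.04, 0.14, 0], [0, 0, -1.79], 2.5], [[-0.04, 0.12, 0], [0, 0, -1.7], 2.5], [[0, 0, 0], [0, 0, 0], 2.5]]}}

```text
t: 16.55
eef_pos: [533.5, -131.2, 56.3]
tcp_rot: [-1.571, 0.48, -1.824]
ft_force: [-0.0, -1.0, -3.4]
opening: 0.399
```

Run:
```python
from h import *
go(-44,-0.3,2,3)
```

```text
t 16.55 corner bay [-43.34   0.05   0.43] th 6.49 yawerr -0.06 roll 0.04 F bay [-2.2 -0.2 -2.8] M [ 0.07  0.63 -0.  ] open 0.399
[-0.01, 0.13, 0.0] [0.01, 0.02, -1.5]
[-0.01, 0.13, 0.0] [0.01, 0.02, -1.5]
[-0.02, 0.13, 0.0] [0.01, 0.02, -1.5]
```

>>> {"name": "apply_moves", "arguments": {"increments": [[[-0.01, 0.13, 0], [0, 0, -1.5], 2.5], [[-0.01, 0.13, 0], [0, 0, -1.5], 2.5], [[-0.01, 0.12, 0], [0, 0, -1.4], 2.5], [[0, 0, 0], [0, 0, 0], 2.5], [[0, 0, 0], [0, 0, 0], 2.5]]}}

```text
t: 17.18
eef_pos: [533.9, -129.2, 52.7]
tcp_rot: [-1.571, 0.398, -1.824]
ft_force: [-0.1, -0.0, -2.5]
opening: 0.395
```

Run:
```python
from h import *
go(-44.2,-0.8,0,3)
```

```text
t 17.18 corner bay [-44.24   0.13  -0.32] th 1.8 yawerr -0.06 roll 0.04 F bay [-1.   0.1 -2.3] M [ 0.03  0.53 -0.05] open 0.395
[-0.02, 0.06, 0.01] [0.01, 0.02, -0.6]
[-0.02, 0.06, 0.01] [0.01, 0.02, -0.6]
[-0.02, 0.06, 0.01] [0.01, 0.02, -0.6]
```

Clean so far. Now the last 2° and a gentle press.

>>> {"name": "apply_moves", "arguments": {"increments": [[[-0.02, 0.06, 0], [0, 0, -0.6], 2.5], [[-0.02, 0.06, 0], [0, 0, -0.6], 2.5], [[-0.01, 0.06, 0], [0, 0, -0.6], 2.5], [[0, 0, 0], [0, 0, 0], 2.5], [[0, 0, 0], [0, 0, 0], 2.5]]}}

```text
t: 17.8
eef_pos: [534.2, -129.3, 52.1]
tcp_rot: [-1.57, 0.364, -1.825]
ft_force: [-0.9, -0.2, -2.1]
opening: 0.397
```

Run:
```python
from h import *
where()
```

```text
t 17.8 corner bay [-45.01  -0.14   0.61] th -0.16 yawerr -0.05 roll -0.04 F bay [-1.2  0.9 -1.8] M [ 0.08  0.46 -0.03] open 0.397
```

>>> {"name": "apply_moves", "arguments": {"increments": [[[-0.05, 0.07, 0], [0, 0, 0], 2.5], [[-0.02, 0.07, 0], [0, 0, 0], 2.5], [[0, 0.05, 0], [0, 0, 0], 2.5], [[0, 0, 0], [0, 0, 0], 2.5], [[0, 0, 0], [0, 0, 0], 2.5]]}}

```text
t: 18.42
eef_pos: [534.4, -129.2, 51.7]
tcp_rot: [-1.568, 0.363, -1.824]
ft_force: [-1.4, 0.2, -0.0]
opening: 0.396
```

Run:
```python
from h import *
where()
```

```text
t 18.43 corner bay [-45.07  -0.36   0.18] th -0.19 yawerr -0.08 roll -0.1 F bay [-0.1  1.4  0. ] M [0.25 0.46 0.01] open 0.396
```

>>> {"name": "apply_moves", "arguments": {"increments": [[[-0.03, 0.12, -0.02], [0.1, 0, 0], 2.5], [[-0.03, 0.12, -0.02], [0.1, 0, 0], 2.5], [[0, 0.12, 0], [0, 0, 0], 2.5], [[0, 0.12, 0], [0, 0, 0], 2.5], [[0, 0.12, 0], [0, 0, 0], 2.5]]}}

```text
t: 19.05
eef_pos: [534.4, -129.2, 51.5]
tcp_rot: [-1.56, 0.362, -1.821]
ft_force: [-8.5, -6.2, 18.0]
opening: 0.398
```

Run:
```python
from h import *
where()
```

```text
t 19.05 corner bay [-45.13  -0.56   0.05] th -0.23 yawerr -0.22 roll -0.51 F bay [-0.8  6.6 19.7] M [ 1.63  0.32 -0.19] open 0.398
```

Solid floor contact (20 N). I'll release and look.

>>> {"name": "apply_moves", "arguments": {"increments": [[[0, 0, 0], [0, 0, 0], 7.0], [[0, 0, 0], [0, 0, 0], 7.0], [[0, 0, 0], [0, 0, 0], 7.0], [[0, 0, 0], [0, 0, 0], 7.0], [[0, 0, 0], [0, 0, 0], 7.0]]}}

```text
t: 19.68
eef_pos: [534.7, -129.0, 51.3]
tcp_rot: [-1.56, 0.363, -1.822]
ft_force: [0.0, 0.7, 0.3]
opening: 0.735
```

Run:
```python
from h import *
where()
# back off along tool -y by 130 and shift the camera uphill
st=readout.state(); Rt=R.from_euler('xyz',[-np.pi/2,0,BY-np.pi])*R.from_euler('z',22,degrees=True)
p=BO+bayR(BY)@np.array([-20,0,170.]); plan(p,0,0,4,Rt=Rt)
```

```text
t 19.68 corner bay [-44.9   -0.82  -0.3 ] th -0.23 yawerr -0.22 roll -0.53 F bay [0.7 0.2 0.1] M [ 0.06  0.29 -0.  ] open 0.735
[0.52, -3.9, 0.02] [-0.13, 0.06, 0.31]
[0.5, -3.9, 0.01] [-0.13, 0.06, 0.31]
[0.48, -3.9, 0.0] [-0.13, 0.06, 0.31]
[0.46, -3.9, -0.0] [-0.13, 0.06, 0.31]
```

>>> {"name": "apply_moves", "arguments": {"increments": [[[0, -3.0, 0], [-0.1, 0, 0.3], 7.0], [[0.6, -4.0, 0], [-0.1, 0, 0.3], 7.0], [[0.6, -4.0, 0], [-0.1, 0, 0.3], 7.0], [[0.6, -4.0, 0], [-0.1, 0, 0.3], 7.0], [[0, 0, 0], [0, 0, 0], 7.0]]}}

```text
t: 20.3
eef_pos: [515.1, -199.2, 187.7]
tcp_rot: [-1.57, 0.384, -1.822]
ft_force: [0.3, -0.1, -0.1]
opening: 0.734
```

>>> {"name": "apply_moves", "arguments": {"increments": [[[0, 0, 0], [0, 0, 0], 7.0], [[0, 0, 0], [0, 0, 0], 7.0], [[0, 0, 0], [0, 0, 0], 7.0], [[0, 0, 0], [0, 0, 0], 7.0], [[0, 0, 0], [0, 0, 0], 7.0]]}}

```text
t: 20.92
eef_pos: [514.5, -196.9, 184.5]
tcp_rot: [-1.575, 0.386, -1.822]
ft_force: [0.0, -0.5, 1.3]
opening: 0.736
```

Run:
```python
from h import *
where()
c,T=shot("wrist"); np.savez("w5.npz",T=T,img=c["img"],K=K(c),D=c["distortion"])
for th in ["bay","lip","latch_tab","pack"]:
    for d in nets.mark_of(c,th)[:2]:
        w=toW(T,d["point"]); print(th,round(d["confidence"],2),w.round(1),"bay:",(bayR(BY).T@(w-BO)).round(1))
p=proj(c,T,[BO+bayR(BY)@[10,0,11]])[0].astype(int); print(p); x0,y0=p[0]-80,max(p[1]-90,0); print(x0,y0)
im=cv2.resize(c["img"][y0:y0+150,x0:x0+160,::-1],None,fx=4,fy=4,interpolation=cv2.INTER_CUBIC); cv2.imwrite("pics/w5.png",(255*(im/255.)**.5).astype(np.uint8))
```

```text
t 20.93 corner bay [-60.3    1.85 148.76] th 1.12 yawerr -0.19 roll 0.32 F bay [ 0.1 -0.2  1.3] M [-0.    0.36 -0.04] open 0.736
bay 0.59 [ 785.4 -115.5   38.8] bay: [  63.4 -239.8  -26.3]
lip 0.92 [ 764.1 -154.    35.5] bay: [  22.6 -228.8  -13.4]
lip 0.71 [ 524.2 -161.    36.6] bay: [-39.3   1.5  12.7]
latch_tab 0.9 [550.7 -53.3  95.3] bay: [85.5  3.1 25.6]
latch_tab 0.66 [811.2 -50.1  95.2] bay: [ 1.493e+02 -2.482e+02 -2.000e-01]
pack 0.94 [ 532.9 -118.2   41. ] bay: [2.7 3.9 0.5]
[322 204]
242 114
```

View pics/w5.png

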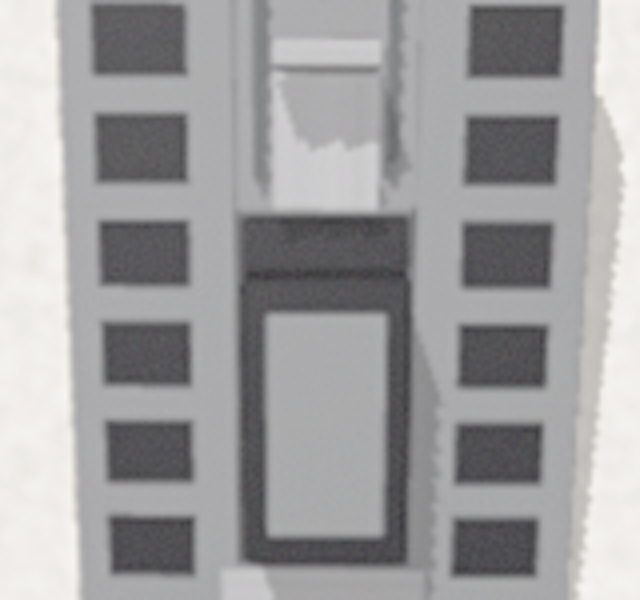

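The pack lies tucked below the lip (crop y≈565), with its high-end ledge flush inside the bay (crop y≈218). The latch tongue edge at y≈208 is still open. I'll check this numerically against a seated model.

Run:
```python
from h import *
from scipy.optimize import least_squares
c,T=load("w5.npz")
px=lambda a,b:((a+.5)/4-.5+242,(b+.5)/4-.5+114)
bayF=[((240,214),(46.25,21.25,11)),((415,214),(46.25,-21.25,11)),((272,208),(48.25,12,17)),((379,208),(48.25,-12,17)),((220,569),(-40.25,25,17.5)),((425,569),(-40.25,-25,17.5))]
uv=np.array([px(*a) for a,_ in bayF]); B=np.array([b for _,b in bayF])
f=lambda p:(proj(c,T,(bayR(p[2])@B.T).T+[p[0],p[1],39.5])-uv).ravel()
s=least_squares(f,[536,-121,1.316]); print("bay",s.x.round(3)); print(f(s.x).reshape(-1,2).round(1).tolist())
bo=np.array([s.x[0],s.x[1],39.5]); Rb=bayR(s.x[2])
L=[((265,312),(25.3,13.1,40)),((386,312),(25.3,-13.1,40)),((385,538),(-25.3,-13.1,40)),((267,538),(-25.3,13.1,40))]
uv=np.array([px(*a) for a,_ in L]); B=np.array([b for _,b in L])
g=lambda p:(proj(c,T,((Rb@R.from_euler('zy',[p[3],p[4]]).as_matrix()@B.T).T+bo+Rb@p[:3]))-uv).ravel()
print("resid if seated",g(np.zeros(5)).reshape(-1,2).round(1).tolist())
q=least_squares(g,np.zeros(5)); print("pack in bay",q.x[:3].round(1),np.degrees(q.x[3:]).round(1))
for n,b in [("body hi",(33,0,40)),("body lo",(-33,0,40)),("ledge end",(45,0,10))]:
    u,v=proj(c,T,[bo+Rb@b])[0]; print(n,((u-242+.5)*4-.5).round(),((v-114+.5)*4-.5).round())
```

```text
bay [ 535.845 -121.926    1.312]
[[-0.9, -0.3], [0.3, 0.1], [0.6, -0.7], [-0.2, -0.6], [0.5, 0.6], [-0.3, 1.0]]
resid if seated [[0.2, 0.7], [-0.2, 0.9], [-1.1, 0.1], [-0.2, -0.1]]
pack in bay [ 1.4 -0.2  4.8] [ 0.6 -0.2]
body hi 326.0 280.0
body lo 323.0 570.0
ledge end 326.0 219.0
```

```bash
cat >> h.py <<'E'
def tb(b,n,tilt=22):
    st=readout.state(); Rb=bayR(BY); print("t",round(st["t"],2),"TCP bay",(Rb.T@(st["eef_pos"]-BO)).round(2),"F bay",(Rb.T@st["ft_force"]).round(1),"M",(Rb.T@st["moment"]).round(2),"open",round(st["opening"],3))
    if n: plan(BO+Rb@np.array(b,float),0,0,n,st,Rt=R.from_euler('xyz',[-np.pi/2,0,BY-np.pi])*R.from_euler('z',tilt,degrees=True))
E
python3 - <<'E'
from h import *
tb([18,0,48],5)
E
```

```text
t 21.18 TCP bay [-18.44   1.86 164.19] F bay [ 0.4  0.3 -0.1] M [ 0.05  0.35 -0.02] open 0.735
[-0.72, 2.33, 0.05] [0.06, 0.04, -0.02]
[-0.73, 2.32, 0.05] [0.06, 0.04, -0.02]
[-0.73, 2.32, 0.05] [0.06, 0.04, -0.02]
[-0.73, 2.32, 0.04] [0.06, 0.04, -0.02]
[-0.73, 2.32, 0.04] [0.06, 0.04, -0.02]
```

>>> {"name": "apply_moves", "arguments": {"increments": [[[-0.73, 2.3, 0.05], [0.06, 0.04, 0], 0], [[-0.73, 2.3, 0.05], [0.06, 0.04, 0], 0], [[-0.73, 2.3, 0.05], [0.06, 0.04, 0], 0], [[-0.73, 2.3, 0.05], [0.06, 0.04, 0], 0], [[-0.6, 1.8, 0.04], [0, 0, 0], 0]]}}

```text
t: 21.8
eef_pos: [536.5, -125.6, 94.9]
tcp_rot: [-1.567, 0.384, -1.826]
ft_force: [-0.8, 0.7, -1.0]
opening: 0.268
```

>>> {"name": "apply_moves", "arguments": {"increments": [[[0, 0, 0], [0, 0, 0], 0], [[0, 0, 0], [0, 0, 0], 0], [[0, 0, 0], [0, 0, 0], 0], [[0, 0, 0], [0, 0, 0], 0], [[0, 0, 0], [0, 0, 0], 0]]}}

```text
t: 22.42
eef_pos: [536.7, -126.7, 96.1]
tcp_rot: [-1.566, 0.384, -1.826]
ft_force: [0.6, -0.4, 0.9]
opening: 0.008
```

Run:
```python
from h import *
tb([18,0,42],3)
```

```text
t 22.43 TCP bay [16.69 -1.91 54.32] F bay [ 0.1 -0.7  1. ] M [0.07 0.28 0.03] open 0.008
[-0.04, 0.41, -0.07] [-0.09, 0.0, 0.0]
[-0.04, 0.41, -0.06] [-0.09, 0.0, 0.0]
[-0.04, 0.41, -0.06] [-0.09, 0.0, 0.0]
```

>>> {"name": "apply_moves", "arguments": {"increments": [[[-0.04, 0.4, -0.07], [-0.09, 0, 0], 0], [[-0.04, 0.4, -0.06], [-0.09, 0, 0], 0], [[0, 0.35, -0.06], [0, 0, 0], 0], [[0, 0.15, 0], [0, 0, 0], 0], [[0, 0.1, 0], [0, 0, 0], 0]]}}

```text
t: 23.05
eef_pos: [536.3, -120.5, 83.6]
tcp_rot: [-1.569, 0.384, -1.825]
ft_force: [-9.3, -8.1, 25.8]
opening: 0.004
```

Run:
```python
from h import *
tb([18,0,40],0)
```

```text
t 23.05 TCP bay [17.49  0.1  40.51] F bay [ 0.2  7.  27.7] M [ 1.6   0.24 -0.03] open 0.004
```

The pack resists at TCP bay z ≈ 40.5 under 28 N, so it is home to within about 1 mm. Next I'll locate the tab face and move behind it.

Run:
```python
from h import *
c,T=load("w5.npz"); Rb=bayR(BY)
def hit(a,b,zb):
    n=cv2.undistortPoints(np.array([[[(a+.5)/4-.5+242,(b+.5)/4-.5+114]]],float),K(c),np.array(c["distortion"])).ravel()
    d=Rb.T@(T[:3,:3]@[n[0],n[1],1]); o=Rb.T@(T[:3,3]-BO); return o+d*(zb-o[2])/d[2]
print("tab top edges",hit(272,39,34).round(1),hit(379,39,34).round(1),hit(272,67,34).round(1),hit(379,67,34).round(1),"tongue",hit(272,208,17).round(1))
tb([25,0,70],1); tb([112,0,60],2); tb([112,0,17],2)
```

```text
tab top edges [82.7 11.9 34. ] [ 82.7 -10.9  34. ] [77.  11.9 34. ] [ 77.1 -11.   34. ] tongue [47.2 12.6 17. ]
t 23.05 TCP bay [17.49  0.1  40.51] F bay [ 0.2  7.  27.7] M [ 1.6   0.24 -0.03] open 0.004
[-0.75, -2.95, 0.02] [-0.11, 0.05, 0.02]
t 23.05 TCP bay [17.49  0.1  40.51] F bay [ 0.2  7.  27.7] M [ 1.6   0.24 -0.03] open 0.004
[-4.73, -0.98, 0.01] [-0.05, 0.02, 0.01]
[-4.73, -0.98, 0.01] [-0.05, 0.02, 0.01]
t 23.05 TCP bay [17.49  0.1  40.51] F bay [ 0.2  7.  27.7] M [ 1.6   0.24 -0.03] open 0.004
[-4.73, 1.17, 0.01] [-0.05, 0.02, 0.01]
[-4.73, 1.17, 0.01] [-0.05, 0.02, 0.01]
```

>>> {"name": "apply_moves", "arguments": {"increments": [[[0, -3.0, 0], [0, 0, 0], 0], [[-2.3, 0, 0], [0, 0, 0], 0], [[-2.4, 0, 0], [0, 0, 0], 0], [[-2.4, 0, 0], [0, 0, 0], 0], [[-1.5, 0, 0], [0, 0, 0], 0]]}}

```text
t: 23.68
eef_pos: [553.8, -53.3, 145.0]
tcp_rot: [-1.569, 0.384, -1.827]
ft_force: [0.7, -1.0, 0.2]
opening: 0.001
```

Run:
```python
from h import *
tb([108,0,17],4)
```

```text
t 23.68 TCP bay [1.0486e+02 2.0000e-02 7.1460e+01] F bay [-0.7 -0.9  0.5] M [ 0.05  0.32 -0.07] open 0.001
[-0.08, 1.36, -0.0] [-0.03, -0.02, 0.0]
[-0.08, 1.36, -0.0] [-0.03, -0.02, 0.0]
[-0.08, 1.36, -0.0] [-0.03, -0.02, 0.0]
[-0.08, 1.36, -0.0] [-0.03, -0.02, 0.0]
```

>>> {"name": "apply_moves", "arguments": {"increments": [[[0, 1.2, 0], [0, 0, 0], 0], [[0, 1.3, 0], [0, 0, 0], 0], [[0, 1.3, 0], [0, 0, 0], 0], [[0, 1.0, 0], [0, 0, 0], 0], [[0, 0, 0], [0, 0, 0], 0]]}}

```text
t: 24.3
eef_pos: [558.0, -35.4, 95.5]
tcp_rot: [-1.572, 0.384, -1.828]
ft_force: [-0.3, 0.1, -0.0]
opening: 0.006
```

Run:
```python
from h import *
tb([95,0,18],2)
```

```text
t 24.3 TCP bay [103.4    0.51  18.64] F bay [ 0.   0.3 -0. ] M [ 0.07  0.32 -0.03] open 0.006
[0.42, 0.03, 0.03] [0.0, -0.06, 0.01]
[0.42, 0.03, 0.03] [0.0, -0.06, 0.01]
```

>>> {"name": "apply_moves", "arguments": {"increments": [[[0.5, 0.02, 0.02], [0, 0, 0], 0], [[0.5, 0.02, 0.02], [0, 0, 0], 0], [[0.4, 0, 0], [0, 0, 0], 0], [[0.4, 0, 0], [0, 0, 0], 0], [[0.3, 0, 0], [0, 0, 0], 0]]}}

```text
t: 24.92
eef_pos: [553.7, -54.2, 88.2]
tcp_rot: [-1.572, 0.387, -1.829]
ft_force: [7.0, 22.9, 9.6]
opening: 0.002
```

Run:
```python
from h import *
tb([80.5,0,18],3)
```

```text
t 24.93 TCP bay [82.7  -0.09 19.07] F bay [25.8 -1.  -0.1] M [-0.32 -4.36  0.04] open 0.002
[0.07, 0.04, -0.0] [-0.01, -0.06, -0.06]
[0.07, 0.04, -0.0] [-0.01, -0.06, -0.06]
[0.07, 0.04, -0.0] [-0.01, -0.06, -0.06]
```

>>> {"name": "apply_moves", "arguments": {"increments": [[[0.15, 0, 0], [0, 0, 0], 0], [[0.15, 0, 0], [0, 0, 0], 0], [[0.1, 0, 0], [0, 0, 0], 0], [[0, 0, 0], [0, 0, 0], 0], [[0, 0, 0], [0, 0, 0], 0]]}}

```text
t: 25.55
eef_pos: [553.9, -53.7, 88.5]
tcp_rot: [-1.572, 0.395, -1.829]
ft_force: [-0.0, 2.5, 0.1]
opening: 0.005
```

Run:
```python
from h import *
tb([80.5,0,18],0)
```

```text
t 25.55 TCP bay [83.32 -0.13 19.15] F bay [ 2.2  0.7 -0.8] M [ 0.08  0.13 -0.06] open 0.005
```

That's a hard stop. I'll back off and check with the wrist camera.

>>> {"name": "apply_moves", "arguments": {"increments": [[[-1.0, 0, 0], [0, 0, -0.3], 0], [[-0.8, -1.0, 0], [0, 0, -0.3], 0], [[0, -4.0, 0], [0, 0, 0], 0], [[0, -4.5, 0], [0, 0, 0], 0], [[0, -4.0, 0], [0, 0, 0], 0]]}}

```text
t: 26.18
eef_pos: [544.7, -85.9, 224.8]
tcp_rot: [-1.576, 0.381, -1.829]
ft_force: [0.5, 0.6, -1.3]
opening: 0.005
```

>>> {"name": "apply_moves", "arguments": {"increments": [[[2.5, 0, 0], [0, 0, 0], 0], [[3.0, 0, 0], [0, 0, 0], 0], [[3.0, 0, 0], [0, 0, 0], 0], [[2.0, 0, 0], [0, 0, 0], 0], [[0, 0, 0], [0, 0, 0], 0]]}}

```text
t: 26.8
eef_pos: [520.5, -183.7, 192.9]
tcp_rot: [-1.564, 0.375, -1.825]
ft_force: [-0.0, -0.5, -0.2]
opening: 0.003
```

>>> {"name": "apply_moves", "arguments": {"increments": [[[0, 0, 0], [0, 0, 0], 0], [[0, 0, 0], [0, 0, 0], 0], [[0, 0, 0], [0, 0, 0], 0], [[0, 0, 0], [0, 0, 0], 0], [[0, 0, 0], [0, 0, 0], 0]]}}

```text
t: 27.42
eef_pos: [521.2, -181.4, 194.2]
tcp_rot: [-1.563, 0.375, -1.823]
ft_force: [-0.3, 0.1, 0.3]
opening: 0.002
```

Run:
```python
from h import *
tb([0,0,0],0)
c,T=shot("wrist"); np.savez("w6.npz",T=T,img=c["img"],K=K(c),D=c["distortion"])
p=proj(c,T,[BO+bayR(BY)@[10,0,11]])[0].astype(int); x0,y0=p[0]-80,max(p[1]-90,0); print(x0,y0)
im=cv2.resize(c["img"][y0:y0+150,x0:x0+160,::-1],None,fx=4,fy=4,interpolation=cv2.INTER_CUBIC); cv2.imwrite("pics/w6.png",(255*(im/255.)**.5).astype(np.uint8))
```

```text
t 27.43 TCP bay [  0.73  -0.69 166.54] F bay [0.1 0.3 0.3] M [0.05 0.37 0.02] open 0.002
238 131
```

View pics/w6.png

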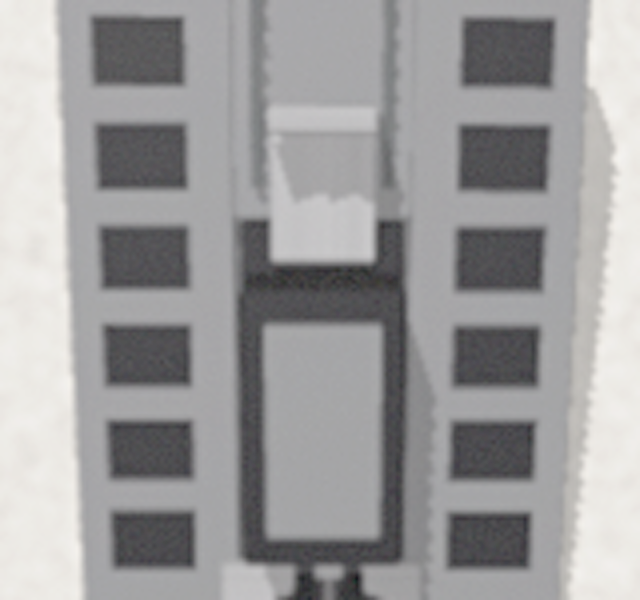

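The tongue now lies over the ledge, with its front edge at crop y≈265 against the bay edge at y≈218. I'll measure the travel.

Run:
```python
from h import *
Rb=bayR(BY)
def hit(n,x0,y0,a,b,zb):
    c,T=load(n); m=cv2.undistortPoints(np.array([[[(a+.5)/4-.5+x0,(b+.5)/4-.5+y0]]],float),K(c),np.array(c["distortion"])).ravel()
    d=Rb.T@(T[:3,:3]@[m[0],m[1],1]); o=Rb.T@(T[:3,3]-BO); return (o+d*(zb-o[2])/d[2]).round(1)
for n,x0,y0,F in [("w5.npz",242,114,dict(tab_up=(325,39,34),tab_dn=(325,67,34),tongue=(325,208,17),bayhi=(325,214,11),lab_hi=(325,312,40),lab_lo=(325,538,40))),("w6.npz",238,131,dict(tab_up=(322,105,34),tab_dn=(322,131,34),tongue=(322,265,17),bayhi=(322,218,11),lab_hi=(322,322,40),lab_lo=(322,541,40)))]:
    print({k:hit(n,x0,y0,*v).tolist() for k,v in F.items()})
c,T=shot("wrist")
for th in ["pack","latch_tab"]: print(th,[(round(d["confidence"],2),(Rb.T@(toW(T,d["point"])-BO)).round(1)) for d in nets.mark_of(c,th)[:1]])
for cam in ("scene","side"):
    c,T=shot(cam)
    for th in ["small_pack","stamp","inkpad","clip_box"]: print(cam,th,[toW(T,d["point"]).round().tolist() for d in nets.mark_of(c,th) if d["confidence"]>.5])
```

```text
{'tab_up': [82.7, 0.6, 34.0], 'tab_dn': [77.0, 0.5, 34.0], 'tongue': [47.2, 0.3, 17.0], 'bayhi': [45.7, 0.3, 11.0], 'lab_hi': [25.6, 0.2, 40.0], 'lab_lo': [-25.8, -0.1, 40.0]}
{'tab_up': [72.6, 0.3, 34.0], 'tab_dn': [67.1, 0.3, 34.0], 'tongue': [35.5, 0.2, 17.0], 'bayhi': [46.0, 0.2, 11.0], 'lab_hi': [25.6, 0.2, 40.0], 'lab_lo': [-26.3, 0.1, 40.0]}
pack [(0.56, array([-0.2,  5.5,  0.5]))]
latch_tab [(0.58, array([ 150.4, -248. ,    1.2]))]
scene small_pack [[452.0, 212.0, 31.0]]
scene stamp [[426.0, 83.0, -1.0], [691.0, 113.0, 6.0]]
scene inkpad [[500.0, 430.0, 1.0]]
scene clip_box [[512.0, -403.0, 1.0]]
side small_pack [[452.0, 210.0, 36.0]]
side stamp [[430.0, 87.0, 0.0]]
side inkpad []
side clip_box [[514.0, -401.0, 1.0]]
```

The tongue edge gives about 11.7 mm of travel, but the tab edge gives about 10.0. That's too near the 9.5 mm limit to trust, so I'll push once more, firmly, and read the force during the push.

Run:
```python
from h import *
tb([97,0,70],5)
```

```text
t 28.12 TCP bay [  0.51  -0.69 166.57] F bay [ 0.2 -0.5  0. ] M [0.03 0.33 0.01] open 0.003
[-1.95, 1.91, -0.02] [-0.08, 0.03, 0.1]
[-1.94, 1.92, -0.02] [-0.08, 0.03, 0.1]
[-1.94, 1.92, -0.02] [-0.08, 0.03, 0.1]
[-1.94, 1.92, -0.02] [-0.08, 0.03, 0.1]
[-1.93, 1.93, -0.02] [-0.08, 0.03, 0.1]
```

>>> {"name": "apply_moves", "arguments": {"increments": [[[-2.0, 1.7, -0.02], [-0.08, 0, 0.1], 0], [[-2.0, 1.7, -0.02], [-0.08, 0, 0.1], 0], [[-2.0, 1.7, -0.02], [-0.08, 0, 0.1], 0], [[-2.0, 1.7, -0.02], [-0.08, 0, 0.1], 0], [[-1.5, 1.5, -0.02], [-0.08, 0, 0.1], 0]]}}

```text
t: 28.75
eef_pos: [551.5, -64.5, 151.3]
tcp_rot: [-1.568, 0.383, -1.825]
ft_force: [1.0, -0.2, 0.1]
opening: 0.004
```

Run:
```python
from h import *
tb([97,0,19],4)
```

```text
t 28.75 TCP bay [96.63 -0.57 81.59] F bay [ 0.1 -1.   0.1] M [ 0.03  0.37 -0.03] open 0.004
[-0.01, 1.56, -0.02] [-0.03, 0.01, 0.01]
[-0.01, 1.56, -0.02] [-0.03, 0.01, 0.01]
[-0.01, 1.56, -0.02] [-0.03, 0.01, 0.01]
[-0.01, 1.56, -0.02] [-0.03, 0.01, 0.01]
```

>>> {"name": "apply_moves", "arguments": {"increments": [[[0, 1.5, -0.02], [0, 0, 0], 0], [[0, 1.6, -0.02], [0, 0, 0], 0], [[0, 1.5, 0], [0, 0, 0], 0], [[0, 1.0, 0], [0, 0, 0], 0], [[0, 0, 0], [0, 0, 0], 0]]}}

```text
t: 29.38
eef_pos: [556.5, -43.3, 94.7]
tcp_rot: [-1.57, 0.383, -1.825]
ft_force: [-0.6, 0.7, 0.0]
opening: 0.008
```

Run:
```python
from h import *
tb([82,0,19],4)
```

```text
t 29.38 TCP bay [ 9.560e+01 -8.000e-02  2.093e+01] F bay [ 0.5  0.7 -0.1] M [ 0.04  0.29 -0.06] open 0.008
[0.34, 0.05, -0.0] [-0.01, 0.0, 0.01]
[0.34, 0.05, -0.0] [-0.01, 0.0, 0.01]
[0.34, 0.05, -0.0] [-0.01, 0.0, 0.01]
[0.34, 0.05, -0.0] [-0.01, 0.0, 0.01]
```

>>> {"name": "apply_moves", "arguments": {"increments": [[[0.4, 0.05, 0], [0, 0, 0], 0], [[0.4, 0.05, 0], [0, 0, 0], 0], [[0.3, 0, 0], [0, 0, 0], 0], [[0.3, 0, 0], [0, 0, 0], 0], [[0.4, 0, 0], [0, 0, 0], 0]]}}

```text
t: 30.0
eef_pos: [553.9, -55.5, 90.2]
tcp_rot: [-1.57, 0.394, -1.828]
ft_force: [13.1, 35.1, 11.2]
opening: 0.006
```

Run:
```python
from h import *
tb([82,0,19],0)
```

```text
t 30.0 TCP bay [82.37 -0.58 21.36] F bay [38.8 -3.9 -3.5] M [-0.81 -6.83  0.05] open 0.006
```

39 N with no further travel, so this is a hard end stop. I'll retreat and take a last check image.

>>> {"name": "apply_moves", "arguments": {"increments": [[[-1.0, 0, 0], [0, 0, -0.3], 0], [[-0.8, -1.0, 0], [0, 0, -0.3], 0], [[0, -4.0, 0], [0, 0, 0], 0], [[0, -4.5, 0], [0, 0, 0], 0], [[0, -4.0, 0], [0, 0, 0], 0]]}}

```text
t: 30.62
eef_pos: [544.1, -88.5, 226.2]
tcp_rot: [-1.574, 0.381, -1.828]
ft_force: [0.1, -0.4, 0.3]
opening: 0.007
```

>>> {"name": "apply_moves", "arguments": {"increments": [[[3.0, 0, 0], [0, 0, 0], 0], [[3.5, 0, 0], [0, 0, 0], 0], [[3.5, 0, 0], [0, 0, 0], 0], [[2.5, 0, 0], [0, 0, 0], 0], [[0, 0, 0], [0, 0, 0], 0]]}}

```text
t: 31.25
eef_pos: [513.9, -207.6, 186.2]
tcp_rot: [-1.563, 0.374, -1.826]
ft_force: [-0.2, 1.3, -0.2]
opening: 0.004
```

>>> {"name": "apply_moves", "arguments": {"increments": [[[0, 0, 0], [0, 0, 0], 0], [[0, 0, 0], [0, 0, 0], 0], [[0, 0, 0], [0, 0, 0], 0], [[0, 0, 0], [0, 0, 0], 0], [[0, 0, 0], [0, 0, 0], 0]]}}

```text
t: 31.88
eef_pos: [514.5, -205.6, 188.1]
tcp_rot: [-1.561, 0.373, -1.823]
ft_force: [-0.5, 0.4, 0.2]
opening: 0.008
```

Run:
```python
from h import *
tb([0,0,0],0)
c,T=shot("wrist"); np.savez("w7.npz",T=T,img=c["img"],K=K(c),D=c["distortion"]); Rb=bayR(BY)
# rectify the latch strip along bay x for tab (z=34), tongue (z=17) and bay edge (z=11), old view and new
for n in ("w5.npz","w7.npz"):
    c,T=load(n); g=c["img"].astype(np.float32).mean(2)
    for nm,zb,y,xs in [("tab",34,0,np.arange(62,92,1.)),("tongue",17,0,np.arange(30,54,1.))]:
        p=proj(c,T,[BO+Rb@[x,y,zb] for x in xs]).astype(np.float32)
        v=cv2.remap(g,p[None,:,0],p[None,:,1],cv2.INTER_LINEAR)[0]; print(n,nm,xs[0],v.astype(int).tolist())
p=proj(c,T,[BO+Rb@[10,0,11]])[0].astype(int); x0,y0=p[0]-80,max(p[1]-90,0); print(x0,y0)
im=cv2.resize(c["img"][y0:y0+150,x0:x0+160,::-1],None,fx=4,fy=4,interpolation=cv2.INTER_CUBIC); cv2.imwrite("pics/w7.png",(255*(im/255.)**.5).astype(np.uint8))
```

```text
t 31.88 TCP bay [-24.83  -0.34 170.31] F bay [0.3 0.6 0.1] M [ 0.02  0.28 -0.  ] open 0.008
w5.npz tab 62.0 [123, 120, 119, 120, 120, 120, 120, 120, 120, 120, 120, 120, 122, 116, 85, 84, 137, 160, 158, 161, 159, 132, 118, 118, 118, 118, 120, 120, 118, 119]
w5.npz tongue 30.0 [28, 23, 17, 19, 27, 30, 31, 31, 29, 30, 27, 28, 29, 25, 19, 31, 83, 138, 162, 166, 166, 166, 165, 166]
w7.npz tab 62.0 [111, 111, 112, 109, 82, 89, 138, 147, 149, 151, 144, 117, 109, 111, 111, 110, 111, 111, 111, 111, 111, 111, 112, 111, 111, 111, 111, 111, 111, 111]
w7.npz tongue 30.0 [28, 25, 19, 17, 17, 27, 67, 123, 151, 155, 155, 155, 154, 154, 155, 155, 154, 155, 155, 156, 156, 152, 138, 119]
238 105
```

View pics/w7.png

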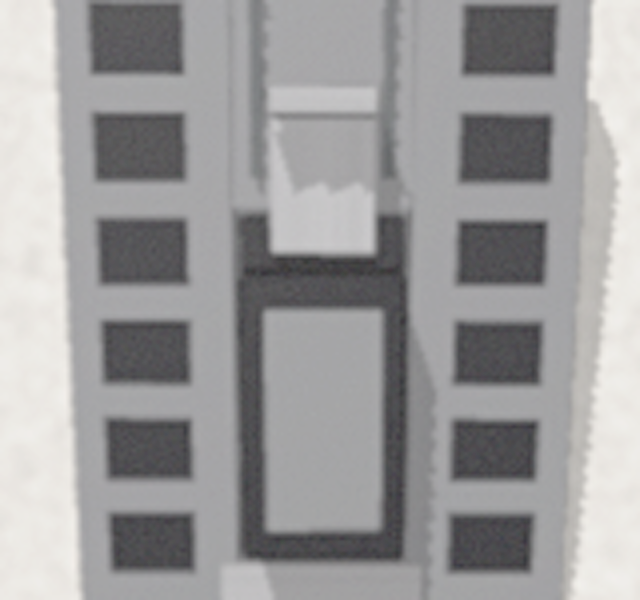

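In the same view geometry, the tongue front edge is now at bay x = 36.2. Fully locked would be 36.25, so the travel is about 12 mm. Before the push it was at 46.2, meaning the latch had started about 2 mm in; that accounts for the 10 mm shift of the tab. The pack is unchanged and the arm is clear, so I'm handing in.

Run:
```python
from h import *
print(env.job_done()); s=readout.state(); print(s["t"],s["ft_force"].round(1))
```

```text
the job is handed in; nothing more can be done
None
the job is handed in; nothing more can be done
```

The larger pack is in the grey unit's bay with the latch slid down over it, and the job is handed in. It finished at about 32 s of the 61 s allowed. `job_done()` gives no verdict.

I gripped the pack on the dock and tucked its low end under the lip at about 14°. From there I rocked it flat, pressed it home and released it. Then I pushed the latch tab downhill to its hard stop and pulled the arm clear.

**Last checks:**
- **Pack seated:** pressed from above, the pack's top resisted at 40.5 mm above the bay floor (nominal 40 mm). In the picture the label matched a fully seated pack to within about 1 pixel.
- **Latch:** the tongue's front edge measured 36.2 mm along the bay; fully locked is 36.25 mm. The push stopped hard at 39 N, just under the 40 N limit, which is for the arm and gripper body; this was fingertip contact.
- **Bystanders:** the networks found the small pack, one stamp and the clip box within a few mm of their starting places. The ink pad and the second stamp were confirmed by the scene camera only, because the side camera missed them.

**Checks that failed or disagreed:**
- The dock outline fit was poor, so I did not use it.
- A free fit of the seated pack from its label put it 4.8 mm high. That fit depends on a guessed label size and contradicts the contact readings, so I put it down to that.
- After the first push, the tab appeared to have moved 10.0 mm and the tongue 11.7 mm. Remeasured after the second push, both had moved about 10 mm, so the latch apparently started about 2 mm in.

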